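# Lock the supply case with its linchpin

### The job

The lid of the supply case is closed over its locking post. Pick up the linchpin, feel it gently into the cross hole of the post, from either side, and push it through until its shoulder is fully home against the post; then swing its sprung ring down over the post and past the end of the pin until it snaps shut, and let go. The post stands a few millimetres off its drawn place, so search by feel and force nothing; leave the other things on the counter where they are.

Things in the scene. Friction and masses are not known exactly. Their poses are not given: they have to be found in the camera images.
- case: Dark blue plastic supply case, grey lid, fixed and heavy, 290 x 230 mm, 122 mm high; origin at the centre of its underside, x along the cross hole of its post (parallel to the 290 mm sides), z up. In the middle of the lid a flat metal strap (4 mm), and in its slot the upright steel locking post: 22 mm along x, 26 mm along y, its top about 60 mm above the lid; space on both sides of it is free.
- post_hole (a point): Nominal centre of the round cross hole (13.6 mm diameter) in the locking post: half-way through the 22 mm thick post, 168 mm above the counter, 46 mm above the lid; the case's axes. It is fixed to the case. The post itself stands in its slot with a tolerance: its hole lies up to 6 mm to either side (y) and up to 4 mm higher or lower than this point, exact along x, and stays there. The hole runs right through along x.
- linchpin: The loose steel linchpin with its hinged ring, about 0.16 kg in all. Origin on the pin's axis at the front face of its shoulder; x along the pin to its tip, z up as it lies. Ahead of the shoulder: the round pin, 12 mm diameter, 54 mm long, with a shallow domed nose (7.5 mm radius). Behind: shoulder flange, handle, rear flange. It lies on the two flanges, its axis 17 mm above the counter.
- linchpin_grip (a point): Middle of the linchpin's handle, on the pin's axis, 29 mm behind the shoulder's front face (axes as the linchpin's). The handle is a square bar 14 x 14 mm and 42 mm long between two square flanges, each 34 x 34 mm and 8 mm thick (shoulder in front, rear flange behind). The centre of mass lies close ahead of this point.
- linchpin_mid (a point): Point on the pin's axis 11 mm ahead of the shoulder's front face and 40 mm ahead of the handle's middle (axes as the linchpin's). With the pin fully home it lies at the middle of the post's cross hole, half-way through the post. Released in the hole, the pin sags and rocks a little in its play, by up to 0.12 rad.
- ring_loop: The sprung ring: a bent 5 mm steel wire, 46 mm wide outside, that straddles the pin. Origin on its hinge, which crosses the pin's axis 4 mm behind the shoulder's face; z points away from the hinge along the ring. Its nose bar is 58.7 mm from the hinge; beyond it a flat thumb tab runs on to 86 mm. The spring lets the ring stretch up to 6 mm away from the hinge.
- ring_tab (a point): Middle of the ring's thumb tab (26 x 26 mm, 4 mm thick), 74 mm from the hinge; x is square to the tab's face (it points forward and down, the way the tab is to be swung), z points away from the hinge. It is polished and slippery.
- ring (a joint): Angle of the ring on its hinge, rad: 0 stands square to the pin, upward; it grows as the ring swings forward and down to the pin's tip; 1.57 lies along the pin's axis; 1.74 is its stop, locked. It stays by light friction where it is left. From about 1.45 the nose bar rides on the pin's domed nose against the ring's spring (about 4 to 8 N at the tab), goes over the nose at 1.57, and then snaps on by itself to about 1.7.
- jar: Bystander: a white plastic jar, 56 mm in diameter, 85 mm high; origin at the centre of its underside.
- carton: Bystander: a small cardboard carton, 110 x 60 x 45 mm; origin at the centre of its underside.
- tape: Bystander: a roll of tape lying flat, 90 mm in diameter, 24 mm high; origin at the centre of its underside.
Mind the look-alikes: they are no part of the job. Of the things that look like the linchpin, the larger one is meant.

How it is judged (in metres and radians):
On the way, in this order (a step that is already met when the one before it is completed fails the run):
1. the pin is fully home through the post, its ring not yet closed (x of linchpin_mid in the frame of post_hole between -0.003 and 0.003 m and distance between linchpin_mid and post_hole below 0.01 m and angle between the x axis of linchpin_mid and the x axis of post_hole, either way round below 0.2 rad and value of joint ring below 1.45 rad), for 0.2 s.
2. the ring has snapped over the end of the pin (value of joint ring above 1.64 rad), for 0.2 s.
At the end, for the whole second after the job is handed in: The pin rests released through the post's hole, its middle point within 3 mm of the post's middle along the hole and within 10 mm of the nominal hole centre, its axis within 0.2 rad of the hole's, and its ring is snapped over the pin's end (joint above 1.64 rad) (x of linchpin_mid in the frame of post_hole between -0.003 and 0.003 m and distance between linchpin_mid and post_hole below 0.01 m and angle between the x axis of linchpin_mid and the x axis of post_hole, either way round below 0.2 rad and value of joint ring above 1.64 rad and linear speed of linchpin below 0.02 m/s); the robot touches nothing.
It fails at once if the pin is forced: more than 25 N between linchpin and case before the ring is swung (contact force between linchpin and case above 25 N and value of joint ring below 1.2 rad).
It fails at once if the ring is forced: more than 20 N between the fingers and the ring (contact force between ring_loop and the fingers above 20 N).
It fails at once if a bystander is moved by more than 20 mm (distance of any of jar, carton, tape from where it was at the start of the episode above 0.02 m).
It also fails if it takes over 70 s, if anything falls off the work surface, if the arm or the gripper's body presses on something with over 40 N, if the wrist force passes 120 N, or if a joint passes its speed limit or range.

### The arm

A 7-joint arm with a two-finger parallel gripper is mounted at the origin on the work surface. World frame = base frame: x ahead of the robot, y to its left, z up, the work surface at z = 0. Lengths are in m, angles in degrees, forces in N, time in s.
With the tool pointing down it reaches from about 0.4 to 0.925 m from the base axis. Payload 4.1 kg.
Tool frame: the origin (TCP) lies at the very end of the fingers, on their centre line; the grasp point (between the pads) lies 19 mm behind it; z points along the fingers, y is the direction in which the jaws open and shut (so a half turn about z gives the same grasp; the last joint's range is limited). The gripper opens to 85 mm and grips with 20 to 120 N. Pads are 22 mm wide; open, the fingers measure 114 mm over their backs; the gripper's body (76 mm by 85 mm) begins 54 mm behind the grasp point. The pads swing forward as they close: fully open they stand 13 mm farther back than shut.
Start: joints at [65.489, 22.827, 2.584, 88.041, -1.071, 69.15, -2.905], TCP at [0.21, -0.615, 0.231] pointing down, gripper open.
Joint ranges: [-161.44, 161.44], [-28.35, 127.94], [-78.24, 83.42], [0, 140.83], [-78.03, 258.03], [13.02, 114.36], [-168.23, 168.23]. Speed limits (degrees/s): [147.25, 147.25, 180, 180, 180, 180, 180].

### API

Orientations are given as a 3x3 rotation matrix whose columns are the frame's x, y, z axes.
In Python, from rig import arm gives the robot as it stands.
- The arm moves only by the tool drive_tool, never from a script. Its argument "motion" is a list of rows, each a list of 3 entries, a list of its own where there are three numbers: the shift along the tool's x, y, z in m, then the turn, a rotation vector about the tool's x, y, z in rad, then the closure in counts, from 0 (fully open) to 255 (shut). A call has 1 to 5 rows; each row shifts and turns the pose as measured when the row begins, along the tool's axes as they then stand; what a row does not reach is not made up. A row lasts 1/12 s, in which the tool goes at most 41.7 mm and 7.16 degrees, less where a joint would pass 70% of its speed; a pose out of reach is approached as far as the arm can. A call with a gripper value outside its range is refused whole. The fingers move at their own pace and stop on an object; "newtons" is the grip in N (left out, the last holds). Time passes only in rows, so rows that do not move let the fingers close. It gives the time, the measured TCP pose, the force and the opening at its end, in the units of the state.
- arm.read_state(): the state, without advancing time (a new reading comes with each control period).
- arm.grab_frame(name): name is "scene" or "side" or "wrist"; returns the picture (480x640x3 uint8, red, green, blue); there is no depth.
- arm.camera_model(name): a dict with "fx", "fy", "cx", "cy" (pixels), "view" (4x4, takes a point from world to camera coordinates). Camera axes: x right, y down, z forward; pixel columns grow to the right and rows downward; lengths in m; the calibration is good to about 2 mm. A picture is of the moment at which its call begins: read the wrist's pose just before it. camera_model takes no time and is no camera call; for the wrist camera it gives the pose at the moment of the call.
- arm.finish_job(): hands the job in, once; it reports no verdict.
The state is a dict: "clock": time; "qpos": joint angles; "qvel": joint speeds; "joint_torque": joint torques, N m; "ee_pos": TCP position; "eef_rot": TCP orientation; "contact_force": force on the tool from outside, world axes, zero at the start; "wrist_torque": the same for the moment, N m; "grip_width": finger opening in m.
Only numpy, scipy, OpenCV 4.12 (cv2) and the standard library are available. Lean on these libraries where they do the work, as an engineer would, in place of code of your own. Each camera call takes 0.05 s, during which the arm holds its last target.

## Working session

There is one attempt and no reset: what is moved stays moved. The work goes in short steps, Python scripts to look and compute and a tool call to move; the robot and the scene stay as the last step left them, time stands still between calls to the robot, and variables do not carry over. Pictures are saved under pics/ and viewed, and the job is handed in when it is done.

Besides the shell and the picture viewer there is one more tool, called after "Call:" as name(argument=value, ...) on one line, values as JSON. drive_tool: Moves the arm, as the interface text tells. Its arguments: {"type":"object","properties":{"motion":{"type":"array","items":{"type":"array"}},"newtons":{"type":"number"}},"required":["motion"]}

```bash
ls; mkdir -p pics
python3 - <<'E'
from rig import arm
import cv2
s=arm.read_state(); print(s)
for n in ["scene","side","wrist"]:
    m=arm.camera_model(n); print(n,m)
    f=arm.grab_frame(n); cv2.imwrite(f"pics/{n}0.png",f[:,:,::-1])
E
```

```text
pics
{'clock': 0.0, 'qpos': array([65.48905037, 22.87141579,  2.57896701, 88.11500612, -1.0675901 ,
       69.15011845, -2.903875  ]), 'qvel': array([ 0.01421149,  0.04888936, -0.04122006, -0.01098122,  0.06482925,
        0.10261605,  0.05479159]), 'joint_torque': array([-4.08470469e-04, -4.75128043e+01,  1.36446252e+00, -2.54216784e+01,
        1.16428459e-02,  9.42322018e-03, -1.99320624e-05]), 'ee_pos': array([ 0.2096934 , -0.61456882,  0.23026226]), 'eef_rot': array([[ 9.46375222e-01,  3.23068542e-01, -8.10326827e-04],
       [ 3.23069503e-01, -9.46373550e-01,  1.78878400e-03],
       [-1.88972039e-04, -1.95465274e-03, -9.99998072e-01]]), 'contact_force': array([ 0.83195881,  0.03649325, -0.58964645]), 'wrist_torque': array([0.00929111, 0.05961062, 0.00040638]), 'grip_width': 0.0851978130801476}
scene {'fx': 468.8920065359351, 'fy': 468.8920065359351, 'cx': 312.73922642512775, 'cy': 240.5975077258992, 'view': array([[-0.2667883 ,  0.96371859,  0.00839571,  0.16560508],
       [ 0.50232816,  0.14648459, -0.85217879, -0.17533887],
       [-0.82249038, -0.22313393, -0.52318336,  1.56327478],
       [ 0.        ,  0.        ,  0.        ,  1.        ]])}
side {'fx': 565.7605013846761, 'fy': 565.7605013846761, 'cx': 306.2027407054921, 'cy': 234.69547829932935, 'view': array([[ 0.99361362, -0.11206689,  0.01315271, -0.58118894],
       [-0.05675228, -0.59709119, -0.80016329,  0.14538897],
       [ 0.09752518,  0.7943067 , -0.59963798,  1.28664215],
       [ 0.        ,  0.        ,  0.        ,  1.        ]])}
wrist {'fx': 376.76966070754486, 'fy': 376.76966070754486, 'cx': 320.40997379025373, 'cy': 238.2807394399828, 'view': array([[ 0.32295313, -0.94641224, -0.00226968, -0.64942577],
       [-0.90293189, -0.30883272,  0.29889187, -0.03942342],
       [-0.28357587, -0.0944787 , -0.95428429,  0.37880301],
       [ 0.        ,  0.        ,  0.        ,  1.        ]])}
```

View pics/scene0.png

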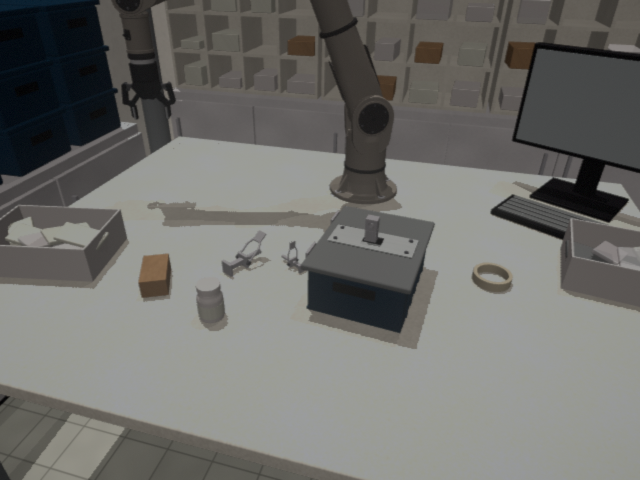

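View pics/side0.png

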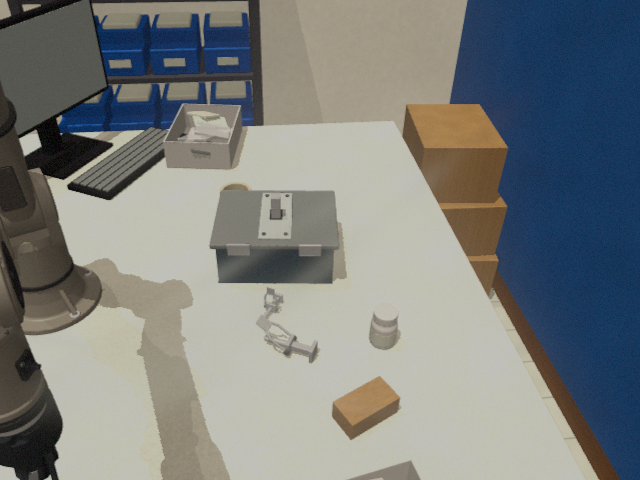

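View pics/wrist0.png

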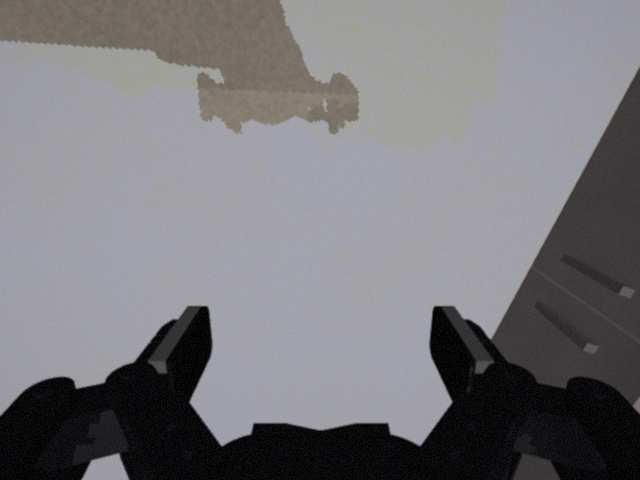

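Run:
```python
import cv2
a=cv2.imread("pics/scene0.png")[195:330,210:450]; cv2.imwrite("pics/s_c.png",cv2.resize(a,None,fx=3.3,fy=3.3,interpolation=cv2.INTER_CUBIC))
a=cv2.imread("pics/side0.png")[180:370,200:345]; cv2.imwrite("pics/d_c.png",cv2.resize(a,None,fx=3.1,fy=3.1,interpolation=cv2.INTER_CUBIC))
```

```text
(no output)
```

View pics/s_c.png

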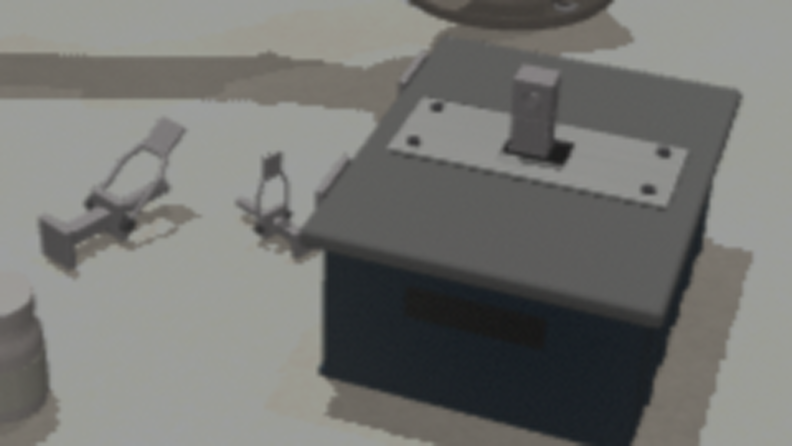

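View pics/d_c.png

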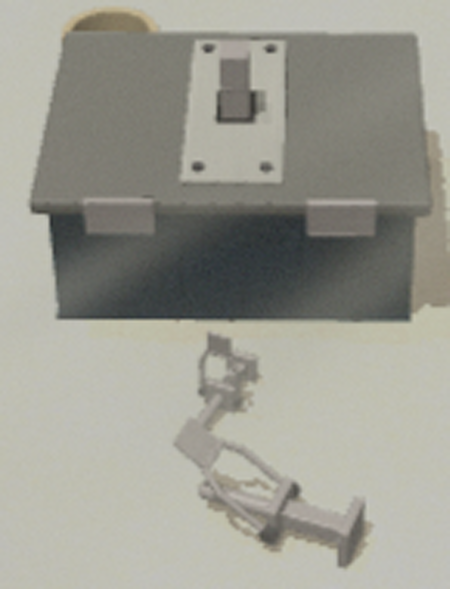

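```bash
cat > h.py <<'E'
import numpy as np, cv2
from rig import arm
def ray(m,p):
    V=m["view"];R=V[:3,:3];c=-R.T@V[:3,3]
    d=R.T@np.array([(p[0]-m["cx"])/m["fx"],(p[1]-m["cy"])/m["fy"],1.]);return c,d/np.linalg.norm(d)
def onz(m,p,z):
    c,d=ray(m,p);return c+d*(z-c[2])/d[2]
def tri(obs):
    A=np.zeros((3,3));b=np.zeros(3);L=[]
    for m,p in obs:
        c,d=ray(m,p);P=np.eye(3)-np.outer(d,d);A+=P;b+=P@c;L.append((P,c))
    x=np.linalg.solve(A,b);return x,[float(np.linalg.norm(P@(x-c)))*1e3 for P,c in L]
def proj(m,X):
    V=m["view"];X=np.atleast_2d(X);q=X@V[:3,:3].T+V[:3,3];return np.c_[m["fx"]*q[:,0]/q[:,2]+m["cx"],m["fy"]*q[:,1]/q[:,2]+m["cy"]]
E
python3 - <<'E'
from h import *
S=arm.camera_model("scene");D=arm.camera_model("side");W=arm.camera_model("wrist")
np.set_printoptions(precision=4,suppress=True)
c=-W["view"][:3,:3].T@W["view"][:3,3]; s=arm.read_state(); print("cam in tool",s["eef_rot"].T@(c-s["ee_pos"]), "fwd",s["eef_rot"].T@W["view"][2,:3])
sc=lambda x,y:(210+x/3.3,195+y/3.3); sd=lambda x,y:(200+x/3.1,180+y/3.1)
print("handle",onz(S,sc(85,225),.02),onz(D,sd(312,515),.02),tri([(S,sc(85,225)),(D,sd(312,515))]))
print("tip",tri([(S,sc(165,185)),(D,sd(205,490))]))
print("tab",tri([(S,sc(168,130)),(D,sd(198,440))]))
print("posttop",tri([(S,sc(537,78)),(D,sd(235,50))]))
for n,a,b in [("farleft",(432,40),(65,35)),("x",(742,95),(415,35)),("y",(312,240),(35,208)),("z",(660,320),(432,210))]: print(n,onz(S,sc(*a),.122),onz(D,sd(*b),.122))
E
```

```text
cam in tool [ 0.0756  0.0006 -0.1414] fwd [-0.2988 -0.0005  0.9543]
handle [ 0.5549 -0.2133  0.02  ] [ 0.5488 -0.2168  0.02  ] (array([ 0.5496, -0.215 ,  0.017 ]), [0.9350445427031088, 0.935044542703126])
tip (array([ 0.4794, -0.1804,  0.0135]), [1.108485266870637, 1.1084852668706353])
tab (array([ 0.4755, -0.1779,  0.0603]), [2.3858855523790803, 2.385885552379122])
posttop (array([0.5235, 0.1065, 0.1771]), [0.10840119852147505, 0.10840119852152415])
farleft [0.3861 0.0076 0.122 ] [0.3918 0.2267 0.122 ]
x [0.4067 0.24   0.122 ] [0.6767 0.2005 0.122 ]
y [ 0.6672 -0.0054  0.122 ] [ 0.3723 -0.0012  0.122 ]
z [0.6886 0.2085 0.122 ] [ 0.6538 -0.0305  0.122 ]
```

Call:
drive_tool(motion=[[[0.033, -0.02, 0], [0, 0, 0], 0], [[0.033, -0.02, 0], [0, 0, 0], 0], [[0.033, -0.02, 0], [0, 0, 0], 0], [[0.033, -0.02, 0], [0, 0, 0], 0], [[0.033, -0.02, 0], [0, 0, 0], 0]])

```text
clock: 0.57
ee_pos: [0.3265, -0.4707, 0.2269]
eef_rot: [[0.953, 0.301, -0.009], [0.301, -0.953, -0.002], [-0.009, -0.001, -1.0]]
contact_force: [1.5, -0.7, -0.5]
grip_width: 0.0857
```

Call:
drive_tool(motion=[[[0.033, -0.02, 0], [0, 0, 0], 0], [[0.033, -0.02, 0], [0, 0, 0], 0], [[0.033, -0.02, 0], [0, 0, 0], 0], [[0.033, -0.02, 0], [0, 0, 0], 0], [[0.033, -0.02, 0], [0, 0, 0], 0]])

```text
clock: 0.98
ee_pos: [0.4572, -0.3172, 0.2246]
eef_rot: [[0.954, 0.3, -0.01], [0.3, -0.954, -0.001], [-0.01, -0.002, -1.0]]
contact_force: [-0.0, -0.3, 0.3]
grip_width: 0.0856
```

Call:
drive_tool(motion=[[[0, 0, 0], [0, 0, 0.12], 60], [[0, 0, 0], [0, 0, 0.12], 60], [[0, 0, 0], [0, 0, 0.12], 60], [[0, 0, 0], [0, 0, 0.12], 60], [[0, 0, 0], [0, 0, 0.12], 60]])

```text
clock: 1.4
ee_pos: [0.4665, -0.3021, 0.2232]
eef_rot: [[0.956, -0.293, -0.008], [-0.293, -0.956, 0.006], [-0.009, -0.004, -1.0]]
contact_force: [-0.7, -0.3, 0.1]
grip_width: 0.0652
```

Call:
drive_tool(motion=[[[0.02, -0.036, 0], [0, 0, 0], 60], [[0.02, -0.036, 0], [0, 0, 0], 60], [[0.02, -0.036, 0], [0, 0, 0], 60], [[0, 0, 0], [0, 0, 0.1], 60], [[0, 0, 0], [0, 0, 0.09], 60]])

```text
clock: 1.82
ee_pos: [0.5569, -0.2157, 0.2209]
eef_rot: [[0.875, -0.484, -0.011], [-0.484, -0.875, 0.006], [-0.013, 0.0, -1.0]]
contact_force: [-0.7, -0.7, -0.1]
grip_width: 0.0654
```

Call:
drive_tool(motion=[[[0, 0, 0], [0, 0, 0], 60]])

```text
clock: 1.9
ee_pos: [0.5579, -0.2135, 0.2205]
eef_rot: [[0.876, -0.483, -0.011], [-0.483, -0.876, 0.007], [-0.013, -0.001, -1.0]]
contact_force: [-0.1, -0.7, 0.1]
grip_width: 0.0655
```

Run:
```python
from h import *
import pickle
s=arm.read_state(); m=arm.camera_model("wrist"); f=arm.grab_frame("wrist")
pickle.dump((s,m),open("w1.pkl","wb")); cv2.imwrite("pics/w1.png",f[:,:,::-1]); print(s["ee_pos"],s["eef_rot"],s["qpos"])
```

```text
[ 0.55792638 -0.21348376  0.22045668] [[ 8.75663485e-01 -4.82790827e-01 -1.12462722e-02]
 [-4.82737964e-01 -8.75735265e-01  7.19755596e-03]
 [-1.33236711e-02 -8.73634403e-04 -9.99910854e-01]] [  21.56738529   18.43881302   -5.83708744   95.5616587     1.76731641
   66.83206885 -103.55715763]
```

View pics/w1.png

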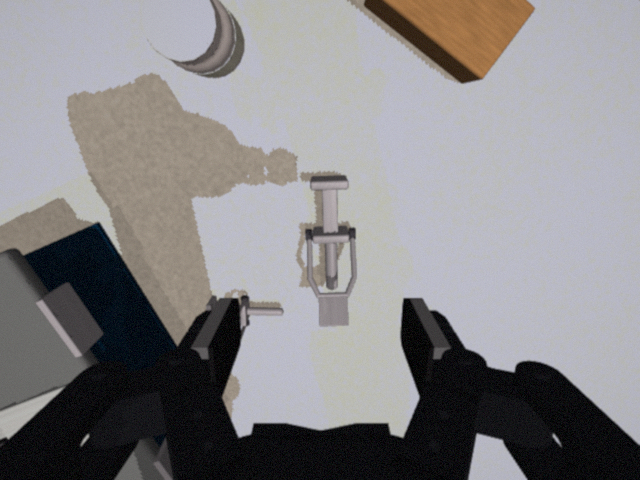

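Run:
```python
import cv2
a=cv2.imread("pics/w1.png")[165:335,270:390]; cv2.imwrite("pics/w1c.png",cv2.resize(a,None,fx=3.5,fy=3.5,interpolation=cv2.INTER_CUBIC))
```

```text
(no output)
```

View pics/w1c.png

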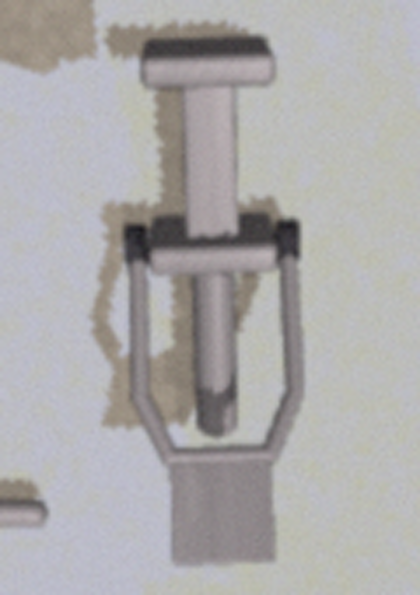

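Run:
```python
from h import *
import pickle
s,m=pickle.load(open("w1.pkl","rb")); np.set_printoptions(precision=4,suppress=True)
w=lambda x,y:(270+x/3.5,165+y/3.5)
r=onz(m,w(208,70),.034);sh=onz(m,w(214,258),.034);t=onz(m,w(217,430),.015)
print(r,sh,t,np.linalg.norm(r-sh),np.linalg.norm(t[:2]-sh[:2]))
u=(sh-r)[:2];u/=np.linalg.norm(u);u2=(t-r)[:2];u2/=np.linalg.norm(u2)
print("yaw",np.degrees(np.arctan2(u[1],u[0])),np.degrees(np.arctan2(u2[1],u2[0])), "toolyaw",np.degrees(np.arctan2(*s["eef_rot"][[1,0],0])))
g=(r+sh)[:2]/2; print("grip",g)
d=np.r_[g,.017]-s["ee_pos"]; print("delta tool",s["eef_rot"].T@d)
# ring angle: tab centre projection
h=sh+np.r_[u,0]*0.0 ; h[2]=.017
for th in np.arange(.3,1.3,.1):
    X=h+.074*np.r_[u*np.sin(th),np.cos(th)]; print(th.round(1),(proj(m,X)[0]-[270,165])*3.5)
```

```text
[ 0.5712 -0.2305  0.034 ] [ 0.527  -0.2084  0.034 ] [ 0.4749 -0.1818  0.015 ] 0.049382997355848716 0.05853070749003446
yaw 153.3765933544912 153.1571239420823 toolyaw -28.867179614483014
grip [ 0.5491 -0.2195]
delta tool [-0.0021  0.0097  0.2035]
0.3 [223.0528 423.1179]
0.4 [223.5425 445.7598]
0.5 [223.8872 465.2827]
0.6 [224.0887 481.5496]
0.7 [224.1517 494.5007]
0.8 [224.0831 504.1447]
0.9 [223.8913 510.5488]
1.0 [223.586  513.8273]
1.1 [223.1776 514.1313]
1.2 [222.6769 511.6383]
```

```bash
cat >> h.py <<'E'
from scipy.spatial.transform import Rotation as Ro
def down(yaw):
    c,s=np.cos(np.radians(yaw)),np.sin(np.radians(yaw)); return np.array([[c,s,0],[s,-c,0],[0,0,-1.]])
def goto(p,yaw,R=None):
    s=arm.read_state(); T=s["eef_rot"]; Rt=down(yaw) if R is None else R
    np.set_printoptions(precision=4,suppress=True)
    print("shift",T.T@(np.array(p)-s["ee_pos"]),"turn",Ro.from_matrix(T.T@Rt).as_rotvec(),"| F",s["contact_force"],"w",s["grip_width"],"t",s["clock"],"p",s["ee_pos"])
E
python3 -c "
from h import *
goto([.5491,-.2195,.003],-26.7)"
```

```text
shift [-0.0017  0.0086  0.2174] turn [-0.0004  0.0137 -0.0358] | F [ 0.1053 -0.2125 -1.4973] w 0.06526243805312067 t 1.95 p [ 0.5573 -0.2142  0.2203]
```

Call:
drive_tool(motion=[[[-0.003, 0.009, 0], [0, 0.014, -0.036], 60], [[0, 0, 0.04], [0, 0, 0], 60], [[0, 0, 0.04], [0, 0, 0], 60], [[0, 0, 0.04], [0, 0, 0], 60], [[0, 0, 0], [0, 0, 0], 60]])

```text
clock: 2.37
ee_pos: [0.5512, -0.2261, 0.1006]
eef_rot: [[0.898, -0.441, 0.009], [-0.441, -0.898, -0.006], [0.01, 0.001, -1.0]]
contact_force: [-1.6, 0.8, -1.8]
grip_width: 0.0655
```

```bash
python3 -c "
from h import *
goto([.5491,-.2195,.003],-26.7)
cv2.imwrite('pics/w2.png',arm.grab_frame('wrist')[:,:,::-1])
"
```

```text
shift [-0.0058 -0.0051  0.0976] turn [ 0.0013 -0.0103  0.0094] | F [-1.6018  0.8332 -1.7754] w 0.06552304730658491 t 2.3667 p [ 0.5512 -0.2261  0.1006]
```

View pics/w2.png

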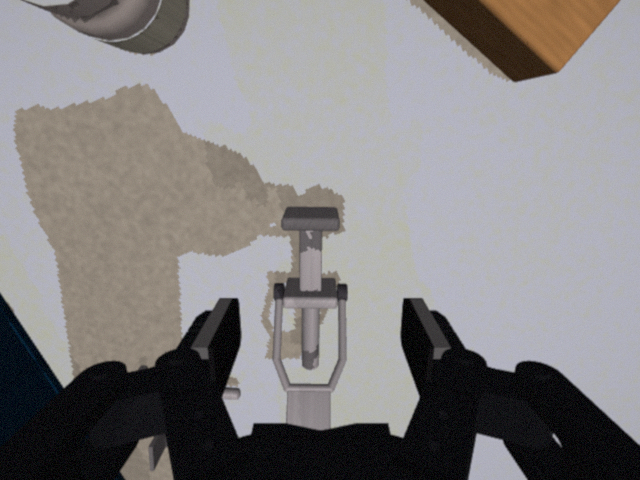

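Call:
drive_tool(motion=[[[-0.005, -0.005, 0.02], [0, -0.01, 0.009], 60], [[-0.001, 0, 0.03], [0, 0, 0], 60], [[0, 0, 0.02], [0, 0, 0], 60], [[0, 0, 0], [0, 0, 0], 60]])

```text
clock: 2.75
ee_pos: [0.5579, -0.2259, 0.0434]
eef_rot: [[0.893, -0.45, 0.02], [-0.45, -0.893, -0.01], [0.023, -0.0, -1.0]]
contact_force: [-0.7, -0.3, -0.1]
grip_width: 0.0653
```

```bash
python3 -c "
from h import *
goto([.5491,-.2195,.003],-26.7)
cv2.imwrite('pics/w3.png',arm.grab_frame('wrist')[:,:,::-1])
"
```

```text
shift [-0.0117 -0.0018  0.0402] turn [-0.0001 -0.0227 -0.0004] | F [-0.7186 -0.342  -0.1121] w 0.06528156225700897 t 2.75 p [ 0.5579 -0.2259  0.0434]
```

View pics/w3.png

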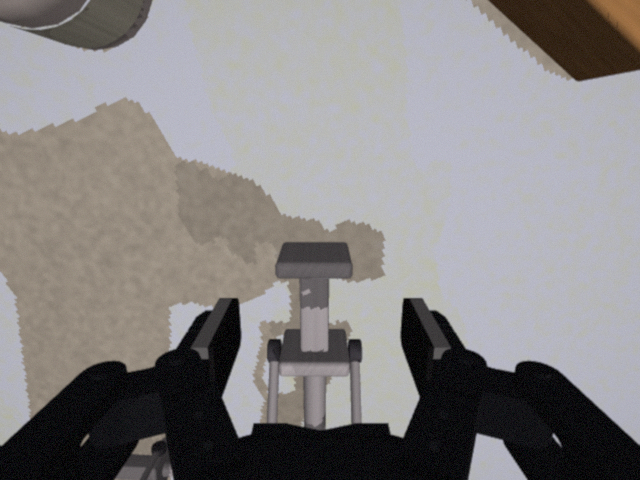

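Call:
drive_tool(motion=[[[-0.012, -0.002, 0], [0, -0.023, 0], 60], [[0, 0, 0], [0, 0, 0], 60]])

```text
clock: 2.97
ee_pos: [0.5516, -0.2207, 0.0502]
eef_rot: [[0.893, -0.45, 0.007], [-0.45, -0.893, -0.003], [0.008, -0.001, -1.0]]
contact_force: [-0.2, 0.4, -0.5]
grip_width: 0.0653
```

```bash
python3 -c "
from h import *
goto([.5491,-.2195,.003],-26.7)
"
```

```text
shift [-0.0032  0.0001  0.0471] turn [-0.0009 -0.0079 -0.0012] | F [-0.1617  0.4266 -0.4959] w 0.0652829726563092 t 2.9667 p [ 0.5516 -0.2207  0.0502]
```

Call:
drive_tool(motion=[[[-0.004, 0, 0.012], [0, -0.01, 0], 60], [[-0.002, 0, 0.012], [0, -0.004, 0], 60], [[-0.001, 0, 0.01], [0, -0.003, 0], 60], [[0, 0, 0], [0, 0, 0], 60]])

```text
clock: 3.3
ee_pos: [0.5488, -0.2188, 0.0194]
eef_rot: [[0.893, -0.45, 0.001], [-0.45, -0.893, 0.002], [-0.0, -0.002, -1.0]]
contact_force: [-0.4, 1.3, -0.4]
grip_width: 0.0653
```

```bash
python3 -c "
from h import *
goto([.5491,-.2195,.003],-26.7)
"
```

```text
shift [0.0006 0.0006 0.0164] turn [-0.0022  0.0001 -0.0008] | F [-0.4081  1.2505 -0.3537] w 0.06528085523587483 t 3.3 p [ 0.5488 -0.2188  0.0194]
```

Call:
drive_tool(motion=[[[0, 0, 0.01], [0, -0.002, 0], 60], [[0, 0, 0.005], [0, 0, 0], 60], [[0, 0, 0], [0, 0, 0], 60]])

```text
clock: 3.55
ee_pos: [0.5483, -0.2185, 0.0018]
eef_rot: [[0.893, -0.45, -0.003], [-0.45, -0.893, 0.004], [-0.004, -0.002, -1.0]]
contact_force: [-0.9, -0.8, 0.2]
grip_width: 0.0652
```

```bash
python3 -c "
from h import *
goto([.5491,-.2195,.003],-26.7)
cv2.imwrite('pics/w4.png',arm.grab_frame('wrist')[:,:,::-1])
"
```

```text
shift [ 0.0011  0.0005 -0.0012] turn [-0.002   0.0039 -0.0006] | F [-0.8674 -0.7547  0.1848] w 0.06520240487973732 t 3.55 p [ 0.5483 -0.2185  0.0018]
```

View pics/w4.png

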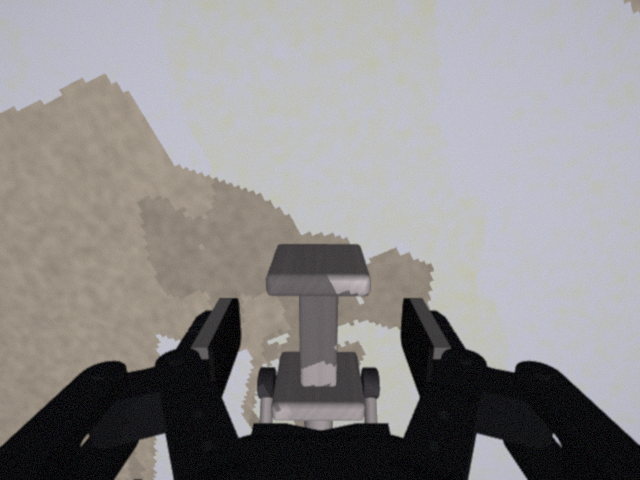

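Call:
drive_tool(motion=[[[0.001, 0, -0.003], [0, 0.003, 0], 60], [[0, 0, 0], [0, 0, 0], 150], [[0, 0, 0], [0, 0, 0], 200], [[0, 0, 0], [0, 0, 0], 255], [[0, 0, 0], [0, 0, 0], 255]], newtons=60)

```text
clock: 4.02
ee_pos: [0.55, -0.2193, 0.006]
eef_rot: [[0.893, -0.45, 0.002], [-0.45, -0.893, 0.002], [0.001, -0.002, -1.0]]
contact_force: [0.1, -0.0, -0.1]
grip_width: 0.0173
```

Call:
drive_tool(motion=[[[0, 0, 0], [0, 0, 0], 255], [[0, 0, 0], [0, 0, 0], 255], [[0, 0, 0], [0, 0, 0], 255]])

```text
clock: 4.27
ee_pos: [0.55, -0.2194, 0.0063]
eef_rot: [[0.893, -0.45, 0.002], [-0.45, -0.893, 0.001], [0.001, -0.002, -1.0]]
contact_force: [0.6, 0.1, -0.4]
grip_width: 0.0126
```

```bash
python3 -c "
from h import *
goto([.5491,-.2195,.003],-26.7)
cv2.imwrite('pics/w5.png',arm.grab_frame('wrist')[:,:,::-1])
"
```

```text
shift [-0.0008  0.0006  0.0033] turn [-0.0022 -0.0012 -0.0007] | F [ 0.6435  0.0506 -0.4487] w 0.012556164357683927 t 4.2667 p [ 0.55   -0.2194  0.0063]
```

View pics/w5.png

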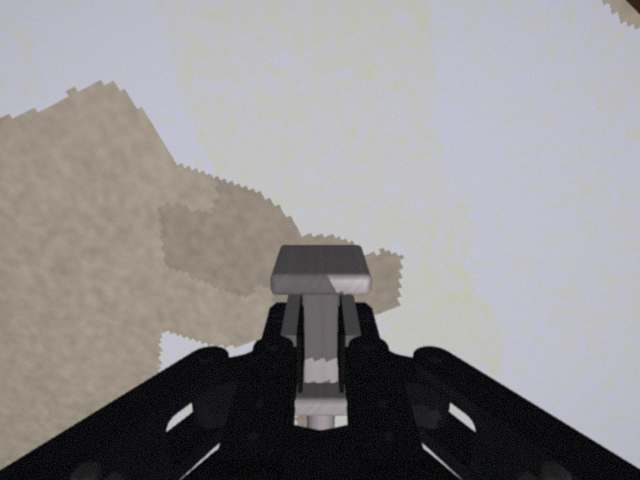

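Call:
drive_tool(motion=[[[0, 0, -0.02], [0, 0, 0], 255], [[0, 0, -0.04], [0, 0, 0], 255], [[0, 0, -0.04], [0, 0, 0], 255], [[0, 0, -0.04], [0, 0, 0], 255], [[0, 0, -0.04], [0, 0, 0], 255]])

```text
clock: 4.73
ee_pos: [0.5407, -0.2165, 0.1796]
eef_rot: [[0.893, -0.449, -0.026], [-0.449, -0.893, 0.011], [-0.028, 0.002, -1.0]]
contact_force: [0.1, 0.5, -1.2]
grip_width: 0.0126
```

Call:
drive_tool(motion=[[[0, 0, -0.04], [0, 0, 0], 255], [[0, 0, -0.04], [0, 0, 0], 255], [[0, 0, 0], [0, 0, 0], 255]])

```text
clock: 4.98
ee_pos: [0.5455, -0.2184, 0.2717]
eef_rot: [[0.893, -0.449, -0.013], [-0.449, -0.893, 0.007], [-0.015, -0.0, -1.0]]
contact_force: [1.4, -0.4, -0.7]
grip_width: 0.0123
```

```bash
python3 -c "
from h import *
goto([.46,.1,.26],-5)
cv2.imwrite('pics/w6.png',arm.grab_frame('wrist')[:,:,::-1])
"
```

```text
shift [-0.2192 -0.246   0.0149] turn [-0.0029  0.0143 -0.3787] | F [ 1.4309 -0.4003 -0.6955] w 0.01233870856092787 t 4.9833 p [ 0.5455 -0.2184  0.2717]
```

View pics/w6.png

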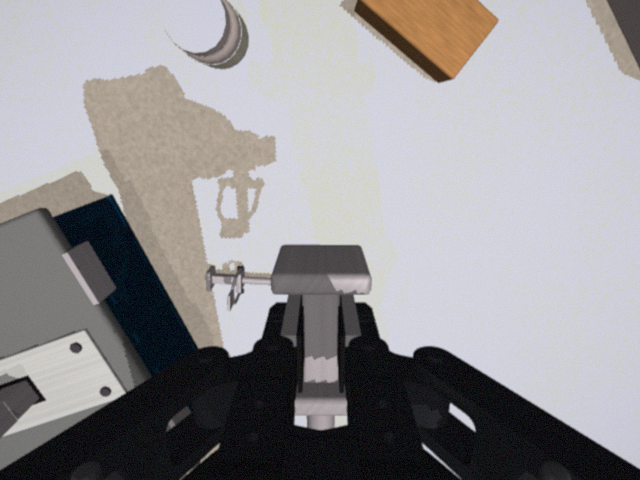

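Call:
drive_tool(motion=[[[-0.027, -0.031, 0], [0, 0, 0], 255], [[-0.027, -0.031, 0], [0, 0, 0], 255], [[-0.027, -0.031, 0], [0, 0, 0], 255], [[-0.027, -0.031, 0], [0, 0, 0], 255], [[-0.027, -0.031, 0], [0, 0, 0], 255]])

```text
clock: 5.45
ee_pos: [0.4895, -0.0257, 0.2624]
eef_rot: [[0.883, -0.469, -0.027], [-0.47, -0.883, 0.003], [-0.025, 0.01, -1.0]]
contact_force: [0.1, 0.4, -1.9]
grip_width: 0.0128
```

Call:
drive_tool(motion=[[[-0.027, -0.031, 0], [0, 0, 0], 255], [[-0.027, -0.031, 0], [0, 0, 0], 255], [[-0.027, -0.031, 0], [0, 0, 0], 255], [[0, 0, 0], [0, 0, -0.1], 255], [[0, 0, 0], [0, 0, -0.1], 255]])

```text
clock: 5.87
ee_pos: [0.4508, 0.1056, 0.255]
eef_rot: [[0.964, -0.263, -0.042], [-0.263, -0.965, 0.003], [-0.042, 0.008, -0.999]]
contact_force: [-0.1, -0.7, -1.8]
grip_width: 0.0126
```

Call:
drive_tool(motion=[[[0, 0, 0], [0, 0, -0.12], 255], [[0, 0, 0], [0, 0, -0.1], 255], [[0, 0, 0], [0, 0, 0], 255]])

```text
clock: 6.12
ee_pos: [0.446, 0.1078, 0.2495]
eef_rot: [[0.998, -0.031, -0.052], [-0.031, -1.0, 0.002], [-0.052, -0.0, -0.999]]
contact_force: [-0.1, 0.1, -1.1]
grip_width: 0.0125
```

```bash
python3 -c "
from h import *
import pickle
goto([.46,.1,.25],-5)
s=arm.read_state();m=arm.camera_model('wrist');pickle.dump((s,m),open('w7.pkl','wb'))
cv2.imwrite('pics/w7.png',arm.grab_frame('wrist')[:,:,::-1])
"
```

```text
shift [ 0.0142  0.0073 -0.0012] turn [0.0014 0.0522 0.0562] | F [-0.0935  0.0967 -1.0608] w 0.012492903832885836 t 6.1167 p [0.446  0.1078 0.2495]
```

View pics/w7.png

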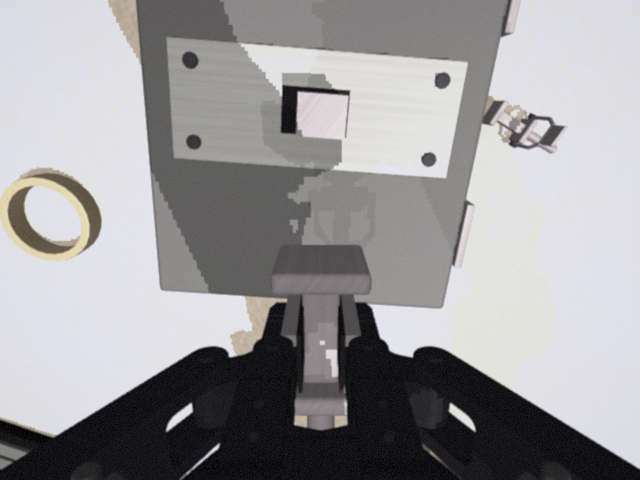

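Run:
```python
import cv2
a=cv2.imread("pics/w7.png")
b=a[20:190,150:490]; cv2.imwrite("pics/w7c.png",cv2.resize(b,None,fx=2.3,fy=2.3,interpolation=cv2.INTER_CUBIC))
b=a[60:150,260:370]; cv2.imwrite("pics/w7d.png",cv2.resize(b,None,fx=6,fy=6,interpolation=cv2.INTER_CUBIC))
```

```text
(no output)
```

View pics/w7c.png

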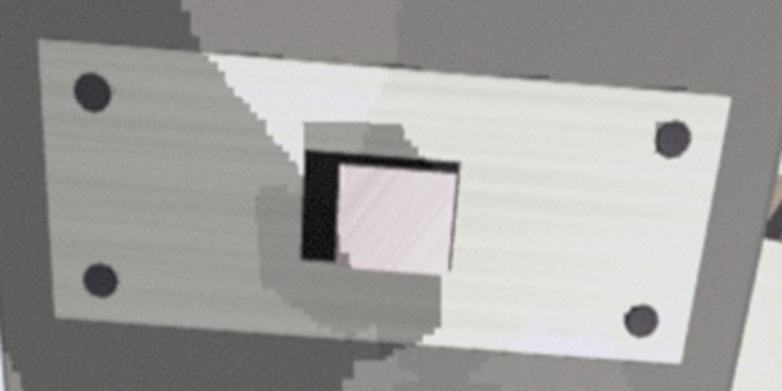

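View pics/w7d.png

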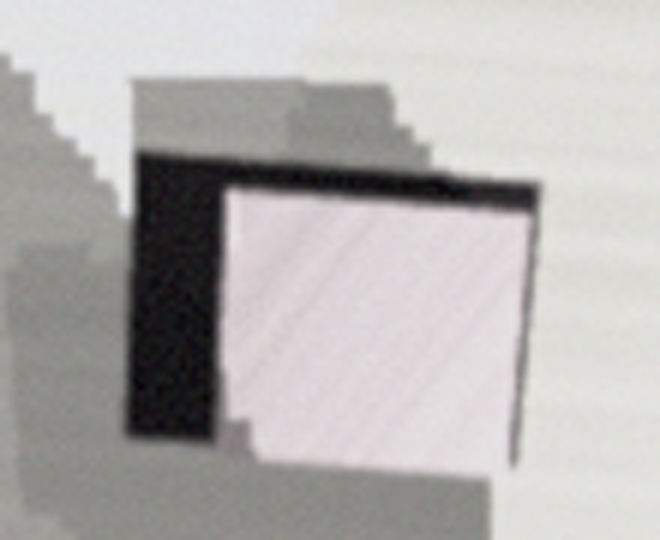

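```bash
cat > w7.py <<'E'
from h import *
import pickle
s,m=pickle.load(open("w7.pkl","rb")); np.set_printoptions(precision=4,suppress=True)
c=lambda x,y:(150+x/2.3,20+y/2.3); d=lambda x,y:(260+x/6,60+y/6)
scr=np.array([onz(m,c(*p),.126) for p in [(93,92),(673,139),(641,321),(100,280)]])
st=np.array([onz(m,c(*p),.126) for p in [(38,40),(730,97),(683,363),(55,318)]])
lid=[onz(m,p,.122) for p in [(163,290),(443,307)]]
print("scr",scr,scr.mean(0)); print("strap",st,st.mean(0)); print("lid",lid)
def ang(v): return np.degrees(np.arctan2(v[1],v[0]))
for q in (scr,st): print([ang(q[0]-q[1])-90,ang(q[3]-q[2])-90,ang(q[1]-q[2]),ang(q[0]-q[3])],[np.linalg.norm(q[i]-q[(i+1)%4]) for i in range(4)])
# post top by PnP-like fit for z
pc=[d(226,188),d(532,210),d(513,474),d(217,456)]
for z in (.174,.178,.182,.186,.19):
    q=np.array([onz(m,p,z) for p in pc]); print(z,q.mean(0),[np.linalg.norm(q[i]-q[(i+1)%4]).round(4) for i in range(4)])
print("lid w",np.linalg.norm(lid[0]-lid[1]),ang(lid[0]-lid[1])-90, (lid[0]+lid[1])/2)
print("tool",s["ee_pos"])
E
python3 w7.py
```

```text
scr [[0.5542 0.1854 0.126 ]
 [0.5374 0.0262 0.126 ]
 [0.4875 0.0316 0.126 ]
 [0.5043 0.1909 0.126 ]] [0.5208 0.1085 0.126 ]
strap [[0.5672 0.1982 0.126 ]
 [0.5475 0.0114 0.126 ]
 [0.4744 0.018  0.126 ]
 [0.4938 0.2059 0.126 ]] [0.5207 0.1084 0.126 ]
lid [array([0.3911, 0.2332, 0.122 ]), array([0.3688, 0.0109, 0.122 ])]
[np.float64(-6.028673594864841), np.float64(-6.039871584339139), np.float64(-6.215764280326923), np.float64(-6.309191227843099)] [np.float64(0.16012480646457242), np.float64(0.0501898041056384), np.float64(0.16020649705847384), np.float64(0.05015882664983623)]
[np.float64(-6.0264065157047355), np.float64(-5.871828045105943), np.float64(-5.132930779945424), np.float64(-5.9941051152110525)] [np.float64(0.18780939686343884), np.float64(0.07336009446702318), np.float64(0.1889123819581832), np.float64(0.07386085340124494)]
0.174 [0.5203 0.1039 0.174 ] [np.float64(0.0269), np.float64(0.0226), np.float64(0.0271), np.float64(0.0228)]
0.178 [0.5204 0.1039 0.178 ] [np.float64(0.0264), np.float64(0.0222), np.float64(0.0266), np.float64(0.0224)]
0.182 [0.5206 0.1039 0.182 ] [np.float64(0.0259), np.float64(0.0217), np.float64(0.0261), np.float64(0.022)]
0.186 [0.5208 0.1039 0.186 ] [np.float64(0.0254), np.float64(0.0213), np.float64(0.0256), np.float64(0.0215)]
0.19 [0.5209 0.1039 0.19  ] [np.float64(0.0249), np.float64(0.0209), np.float64(0.025), np.float64(0.0211)]
lid w 0.22346317234910598 -5.7127867106000565 [0.3799 0.1221 0.122 ]
tool [0.446  0.1078 0.2495]
```

```bash
python3 -c "
from h import *
goto([.6446,.0908,.25],-6.05)
"
```

```text
shift [ 0.199   0.0098 -0.0112] turn [0.0022 0.0529 0.0708] | F [-0.6249  0.3396 -1.8008] w 0.012397277273598444 t 6.1667 p [0.4458 0.1076 0.2493]
```

Call:
drive_tool(motion=[[[0.01, 0.01, -0.005], [0.002, 0.053, 0.071], 255], [[0.04, 0, 0], [0, 0, 0], 255], [[0.04, 0, 0], [0, 0, 0], 255], [[0.04, 0, 0], [0, 0, 0], 255], [[0.03, 0, 0], [0, 0, 0], 255]])

```text
clock: 6.58
ee_pos: [0.5967, 0.0772, 0.2454]
eef_rot: [[0.993, -0.12, -0.015], [-0.12, -0.993, -0.008], [-0.014, 0.01, -1.0]]
contact_force: [0.4, -0.9, -1.4]
grip_width: 0.0124
```

```bash
python3 -c "
from h import *
goto([.6446,.0908,.25],-6.05)
"
```

```text
shift [ 0.0459 -0.0192 -0.0054] turn [ 0.0099  0.014  -0.0149] | F [ 0.3984 -0.9355 -1.4172] w 0.0124293439658203 t 6.5833 p [0.5967 0.0772 0.2454]
```

Call:
drive_tool(motion=[[[0.025, -0.01, 0], [0.01, 0.014, -0.015], 255], [[0.018, -0.007, 0], [0, 0, 0], 255], [[0, 0, 0], [0, 0, 0], 255]])

```text
clock: 6.83
ee_pos: [0.6479, 0.0843, 0.239]
eef_rot: [[0.993, -0.121, -0.003], [-0.121, -0.993, -0.001], [-0.003, 0.002, -1.0]]
contact_force: [1.3, 0.6, -2.5]
grip_width: 0.0131
```

```bash
python3 -c "
from h import *
goto([.6446,.0908,.1563],-6.05)
"
```

```text
shift [-0.0038 -0.0062  0.0827] turn [ 0.0018  0.0027 -0.0158] | F [ 1.2768  0.571  -2.4892] w 0.01307093747133094 t 6.8333 p [0.6479 0.0843 0.239 ]
```

Call:
drive_tool(motion=[[[-0.004, -0.006, 0.02], [0.002, 0.003, -0.025], 255], [[0, 0, 0.03], [0, 0, 0], 255], [[0, 0, 0.02], [0, 0, 0], 255], [[0, 0, 0], [0, 0, 0], 255]])

```text
clock: 7.17
ee_pos: [0.6441, 0.0889, 0.1632]
eef_rot: [[0.994, -0.108, -0.004], [-0.108, -0.994, -0.001], [-0.004, 0.001, -1.0]]
contact_force: [-1.5, 0.0, -2.9]
grip_width: 0.0127
```

```bash
python3 -c "
from h import *
goto([.6446,.0908,.1563],-6.05)
cv2.imwrite('pics/s8.png',arm.grab_frame('scene')[:,:,::-1]);cv2.imwrite('pics/d8.png',arm.grab_frame('side')[:,:,::-1])
a=cv2.imread('pics/s8.png')[160:310,290:470]; b=cv2.imread('pics/d8.png')[130:280,200:380]
cv2.imwrite('pics/c8.png',cv2.resize(cv2.hconcat([a,b]),None,fx=2.2,fy=2.2,interpolation=cv2.INTER_CUBIC))
"
```

```text
shift [ 0.0003 -0.0019  0.0069] turn [ 0.001   0.0037 -0.0026] | F [-1.4648  0.0054 -2.8651] w 0.012657408268343337 t 7.1667 p [0.6441 0.0889 0.1632]
```

View pics/c8.png

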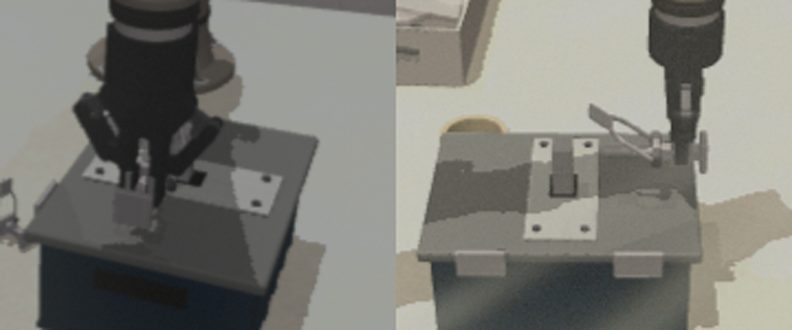

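```bash
cat >> h.py <<'E'
C0=np.array([.5208,.1085,.168]); YAW=-6.05; RC=Ro.from_euler('z',YAW,degrees=True).as_matrix()
def st(tx=None,ty=None,tz=None):
    """case-frame coordinates (mm): pin-mid (X), y and z of the pin axis relative to nominal hole; optional target (mm)"""
    s=arm.read_state();T=s["eef_rot"];mid=s["ee_pos"]+T@np.array([-.041,0,-.0107]);tip=s["ee_pos"]+T@np.array([-.084,0,-.0107])
    q=RC.T@(mid-C0)*1e3;qt=RC.T@(tip-C0)*1e3
    print("t%.2f"%s["clock"],"mid",q.round(2),"tip",qt.round(2),"F",(RC.T@s["contact_force"]).round(2),"M",(RC.T@s["wrist_torque"]).round(3),"turn",Ro.from_matrix(T.T@down(YAW)).as_rotvec().round(4),"w",round(s["grip_width"],4))
    if tx is not None:
        print("shift for tip target", (T.T@RC@(np.array([tx,ty,tz])-qt)).round(2),"mm")
E
python3 -c "
from h import *
st(25,-4.5,-1)
"
```

```text
t7.27 mid [85.98 -5.97  9.73] tip [42.98 -5.87  9.64] F [-1.07 -0.69 -1.18] M [-0.014 -0.061 -0.023] turn [-0.0003 -0.0022 -0.0023] w 0.0125
shift for tip target [-18.    -1.33  10.6 ] mm
```

Call:
drive_tool(motion=[[[0, -0.002, 0.007], [0.001, 0.004, -0.004], 255], [[0, 0, 0], [0, 0, 0], 255]])

```text
clock: 7.43
ee_pos: [0.648, 0.0911, 0.1623]
eef_rot: [[0.994, -0.106, 0.011], [-0.106, -0.994, 0.001], [0.01, -0.002, -1.0]]
contact_force: [-0.0, 0.2, -2.4]
grip_width: 0.0122
```

```bash
python3 -c "
from h import *
st(14,-4.5,-1)
"
```

```text
t7.43 mid [87.21 -3.88  4.61] tip [44.21 -3.87  4.16] F [-0.02  0.16 -2.44] M [-0.018  0.035  0.041] turn [-0.0023 -0.0104 -0.0002] w 0.0122
shift for tip target [-30.26   0.65   4.85] mm
```

Call:
drive_tool(motion=[[[-0.008, 0, 0.003], [0, -0.01, 0], 255], [[-0.008, 0, 0.001], [0, 0, 0], 255], [[-0.007, 0, 0], [0, 0, 0], 255], [[0, 0, 0], [0, 0, 0], 255]])

```text
clock: 7.77
ee_pos: [0.6246, 0.0944, 0.1616]
eef_rot: [[0.994, -0.107, 0.005], [-0.107, -0.994, 0.003], [0.005, -0.004, -1.0]]
contact_force: [-0.2, 0.2, -2.5]
grip_width: 0.0126
```

```bash
python3 -c "
from h import *
st(14,-4.5,-1)
"
```

```text
t7.77 mid [63.69 -3.09  4.09] tip [20.69 -3.03  3.87] F [-0.21  0.18 -2.55] M [ 0.008  0.024 -0.052] turn [-0.0038 -0.0049 -0.0013] w 0.0126
shift for tip target [-6.71  1.49  4.84] mm
```

Call:
drive_tool(motion=[[[-0.002, 0.001, 0.005], [-0.003, -0.005, 0], 255], [[0, 0, 0.001], [0, 0, 0], 255], [[0, 0, 0], [0, 0, 0], 255]])

```text
clock: 8.02
ee_pos: [0.6222, 0.0938, 0.1566]
eef_rot: [[0.994, -0.106, 0.002], [-0.106, -0.994, 0.001], [0.002, -0.001, -1.0]]
contact_force: [-0.6, 0.9, -2.2]
grip_width: 0.0124
```

```bash
python3 -c "
from h import *
st(14,-4.5,-1)
"
```

```text
t8.02 mid [61.39 -3.89 -0.81] tip [18.39 -3.85 -0.9 ] F [-0.69  0.85 -2.16] M [-0.014  0.008 -0.02 ] turn [-0.0008 -0.0021 -0.0009] w 0.0124
shift for tip target [-4.39  0.66  0.09] mm
```

Call:
drive_tool(motion=[[[-0.004, 0.001, 0], [0, -0.002, 0], 255], [[-0.002, 0, 0], [0, 0, 0], 255], [[0, 0, 0], [0, 0, 0], 255]])

```text
clock: 8.27
ee_pos: [0.6159, 0.0932, 0.1562]
eef_rot: [[0.994, -0.107, -0.0], [-0.107, -0.994, 0.001], [-0.0, -0.001, -1.0]]
contact_force: [-0.1, -0.2, -1.6]
grip_width: 0.0124
```

```bash
python3 -c "
from h import *
st(11,-4.5,-1)
"
```

```text
t8.27 mid [55.15 -5.12 -1.04] tip [12.15 -5.06 -1.03] F [-0.07 -0.22 -1.65] M [-0.037 -0.004 -0.047] turn [-0.0007  0.0004 -0.0013] w 0.0124
shift for tip target [-1.15 -0.56 -0.03] mm
```

Call:
drive_tool(motion=[[[-0.002, -0.0006, 0], [0, 0, 0], 255], [[-0.001, 0, 0], [0, 0, 0], 255]])

```text
clock: 8.43
ee_pos: [0.613, 0.0941, 0.1563]
eef_rot: [[0.994, -0.107, -0.0], [-0.107, -0.994, 0.001], [-0.0, -0.001, -1.0]]
contact_force: [-0.2, 1.2, -2.0]
grip_width: 0.0122
```

```bash
python3 -c "
from h import *
st(11,-4.5,-1)
"
```

```text
t8.43 mid [52.19 -4.57 -1.04] tip [ 9.19 -4.5  -1.03] F [-0.35  1.13 -2.01] M [ 0.017 -0.024  0.034] turn [-0.0008  0.0001 -0.0017] w 0.0122
shift for tip target [ 1.81 -0.   -0.03] mm
```

Call:
drive_tool(motion=[[[-0.002, 0, 0], [0, 0, 0], 255], [[-0.001, 0, 0], [0, 0, 0], 255]])

```text
clock: 8.6
ee_pos: [0.6098, 0.0945, 0.1563]
eef_rot: [[0.994, -0.107, 0.0], [-0.107, -0.994, 0.001], [0.0, -0.001, -1.0]]
contact_force: [0.7, -0.0, -1.4]
grip_width: 0.0125
```

```bash
python3 -c "
from h import *
st(11,-4.5,-1)
"
```

```text
t8.60 mid [49.01 -4.44 -0.99] tip [ 6.01 -4.37 -0.99] F [ 0.65  0.04 -1.42] M [-0.014 -0.028 -0.008] turn [-0.001  -0.0001 -0.0017] w 0.0125
shift for tip target [4.99 0.12 0.01] mm
```

Call:
drive_tool(motion=[[[-0.002, 0, 0], [0, 0, 0], 255], [[-0.002, 0, 0], [0, 0, 0], 255]])

```text
clock: 8.77
ee_pos: [0.6057, 0.095, 0.1563]
eef_rot: [[0.994, -0.107, 0.0], [-0.107, -0.994, 0.001], [0.0, -0.001, -1.0]]
contact_force: [1.1, -0.3, -2.8]
grip_width: 0.0128
```

```bash
python3 -c "
from h import *
st(11,-4.5,-1)
"
```

```text
t8.77 mid [44.81 -4.38 -0.97] tip [ 1.81 -4.31 -0.99] F [ 1.15 -0.18 -2.81] M [-0.001 -0.026 -0.028] turn [-0.0011 -0.0003 -0.0017] w 0.0128
shift for tip target [9.19 0.17 0.01] mm
```

Call:
drive_tool(motion=[[[-0.003, 0, 0], [0, 0, 0], 255], [[-0.003, 0, 0], [0, 0, 0], 255]])

```text
clock: 8.93
ee_pos: [0.5993, 0.0957, 0.1564]
eef_rot: [[0.994, -0.107, 0.001], [-0.107, -0.994, 0.001], [0.001, -0.001, -1.0]]
contact_force: [-0.2, 0.3, -2.1]
grip_width: 0.0127
```

```bash
python3 -c "
from h import *
st(11,-4.5,-1)
cv2.imwrite('pics/d9.png',arm.grab_frame('side')[:,:,::-1])
b=cv2.imread('pics/d9.png')[130:280,200:380]
cv2.imwrite('pics/c9.png',cv2.resize(b,None,fx=4,fy=4,interpolation=cv2.INTER_CUBIC))
"
```

```text
t8.93 mid [38.43 -4.39 -0.93] tip [-4.57 -4.31 -0.95] F [-0.22  0.3  -2.14] M [-0.057 -0.034 -0.018] turn [-0.0012 -0.0005 -0.0018] w 0.0127
shift for tip target [15.57  0.16  0.06] mm
```

View pics/c9.png

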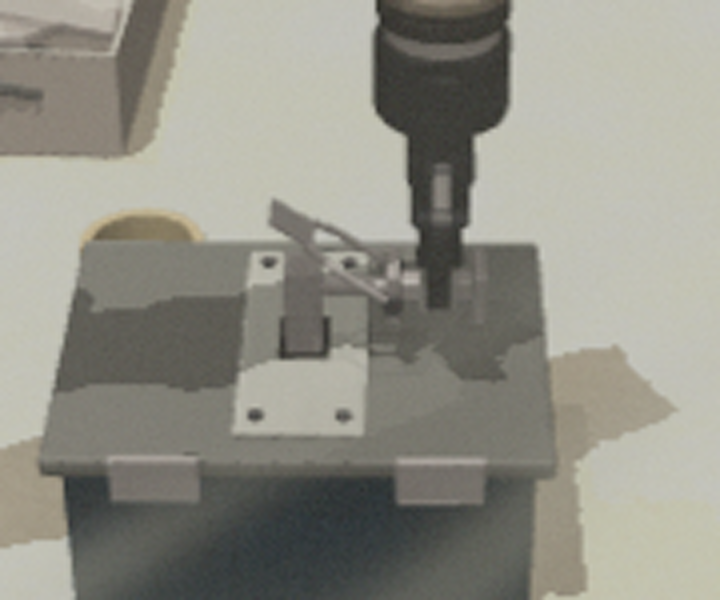

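Call:
drive_tool(motion=[[[-0.004, 0, 0], [0, 0, 0], 255], [[-0.004, 0, 0], [0, 0, 0], 255], [[-0.003, 0, 0], [0, 0, 0], 255]])

```text
clock: 9.23
ee_pos: [0.5869, 0.097, 0.1564]
eef_rot: [[0.994, -0.107, 0.0], [-0.107, -0.994, 0.001], [0.0, -0.001, -1.0]]
contact_force: [0.4, 0.0, -2.3]
grip_width: 0.0128
```

```bash
python3 -c "
from h import *
st(11,-4.5,-1)
"
```

```text
t9.23 mid [25.92 -4.38 -0.88] tip [-17.08  -4.31  -0.88] F [ 0.39  0.05 -2.3 ] M [0.04  0.008 0.01 ] turn [-0.001  -0.     -0.0016] w 0.0128
shift for tip target [28.08  0.15  0.12] mm
```

Call:
drive_tool(motion=[[[-0.004, 0, 0], [0, 0, 0], 255], [[-0.004, 0, 0], [0, 0, 0], 255], [[-0.003, 0, 0], [0, 0, 0], 255]])

```text
clock: 9.48
ee_pos: [0.5745, 0.0984, 0.1565]
eef_rot: [[0.994, -0.107, 0.0], [-0.107, -0.994, 0.001], [-0.0, -0.001, -1.0]]
contact_force: [0.0, 0.2, -0.7]
grip_width: 0.0126
```

```bash
python3 -c "
from h import *
st(11,-4.5,-1)
"
```

```text
t9.48 mid [13.48 -4.37 -0.83] tip [-29.52  -4.3   -0.83] F [-0.02  0.17 -0.74] M [ 0.033 -0.041 -0.019] turn [-0.0009  0.0001 -0.0015] w 0.0126
shift for tip target [40.52  0.13  0.17] mm
```

Call:
drive_tool(motion=[[[-0.003, 0, 0], [0, 0, 0], 255], [[-0.002, 0, 0], [0, 0, 0], 255]])

```text
clock: 9.65
ee_pos: [0.5686, 0.0991, 0.1566]
eef_rot: [[0.994, -0.107, -0.0], [-0.107, -0.994, 0.001], [-0.0, -0.001, -1.0]]
contact_force: [0.4, 0.4, -1.9]
grip_width: 0.0124
```

```bash
python3 -c "
from h import *
st(11,-4.5,-1)
"
```

```text
t9.65 mid [ 7.52 -4.28 -0.73] tip [-35.48  -4.23  -0.72] F [ 0.37  0.45 -1.87] M [ 0.001 -0.01  -0.041] turn [-0.0008  0.0001 -0.0012] w 0.0124
shift for tip target [46.48  0.21  0.27] mm
```

Nearly home; smaller steps now, watching for the shoulder contact.

Call:
drive_tool(motion=[[[-0.003, 0, 0], [0, 0, 0], 255], [[-0.001, 0, 0], [0, 0, 0], 255]])

```text
clock: 9.82
ee_pos: [0.564, 0.0996, 0.1566]
eef_rot: [[0.994, -0.106, -0.0], [-0.106, -0.994, 0.001], [-0.0, -0.001, -1.0]]
contact_force: [0.0, 0.7, -1.5]
grip_width: 0.0122
```

```bash
python3 -c "
from h import *
st(11,-4.5,-1)
"
```

```text
t9.82 mid [ 2.87 -4.28 -0.68] tip [-40.13  -4.23  -0.68] F [-0.04  0.69 -1.5 ] M [ 0.036  0.027 -0.006] turn [-0.0008  0.0001 -0.0011] w 0.0122
shift for tip target [51.13  0.21  0.32] mm
```

Call:
drive_tool(motion=[[[-0.001, 0, 0], [0, 0, 0], 255], [[-0.001, 0, 0], [0, 0, 0], 255]])

```text
clock: 9.98
ee_pos: [0.562, 0.0998, 0.1567]
eef_rot: [[0.994, -0.106, 0.001], [-0.106, -0.994, 0.001], [0.001, -0.001, -1.0]]
contact_force: [2.0, 0.3, -3.0]
grip_width: 0.0129
```

```bash
python3 -c "
from h import *
st(11,-4.5,-1)
"
```

```text
t9.98 mid [ 0.83 -4.26 -0.6 ] tip [-42.17  -4.22  -0.63] F [ 1.94  0.47 -3.  ] M [-0.02  -0.531  0.044] turn [-0.0008 -0.0005 -0.001 ] w 0.0129
shift for tip target [53.17  0.23  0.4 ] mm
```

Call:
drive_tool(motion=[[[-0.001, 0, 0], [0, 0, 0], 255], [[-0.001, 0, 0], [0, 0, 0], 255]])

```text
clock: 10.15
ee_pos: [0.562, 0.0999, 0.1571]
eef_rot: [[0.994, -0.107, 0.006], [-0.107, -0.994, 0.001], [0.005, -0.002, -1.0]]
contact_force: [3.0, -0.6, -4.3]
grip_width: 0.0126
```

```bash
python3 -c "
from h import *
st(11,-4.5,-1)
"
```

```text
t10.15 mid [ 0.87 -4.17 -0.41] tip [-42.13  -4.12  -0.64] F [ 3.07 -0.24 -4.33] M [ 0.091 -0.671  0.024] turn [-0.002  -0.0054 -0.0012] w 0.0126
shift for tip target [53.13  0.32  0.64] mm
```

Call:
drive_tool(motion=[[[0, 0, 0], [0, 0, 0], 255], [[0, 0, 0], [0, 0, 0], 255], [[0, 0, 0], [0, 0, 0], 180], [[0, 0, 0], [0, 0, 0], 120], [[0, 0, 0], [0, 0, 0], 120]])

```text
clock: 10.57
ee_pos: [0.5616, 0.1002, 0.1578]
eef_rot: [[0.994, -0.107, 0.004], [-0.107, -0.994, 0.002], [0.004, -0.002, -1.0]]
contact_force: [0.8, -0.0, 0.5]
grip_width: 0.0448
```

```bash
python3 -c "
from h import *
st(11,-4.5,-1)
cv2.imwrite('pics/w10.png',arm.grab_frame('wrist')[:,:,::-1])
cv2.imwrite('pics/d10.png',arm.grab_frame('side')[:,:,::-1])
b=cv2.imread('pics/d10.png')[130:280,200:380]
cv2.imwrite('pics/c10.png',cv2.resize(b,None,fx=4,fy=4,interpolation=cv2.INTER_CUBIC))
"
```

```text
t10.57 mid [ 0.44 -3.9   0.31] tip [-42.56  -3.83   0.14] F [0.76 0.06 0.49] M [-0.005 -0.059  0.025] turn [-0.0021 -0.004  -0.0016] w 0.0448
shift for tip target [53.56  0.58  1.35] mm
```

View pics/c10.png

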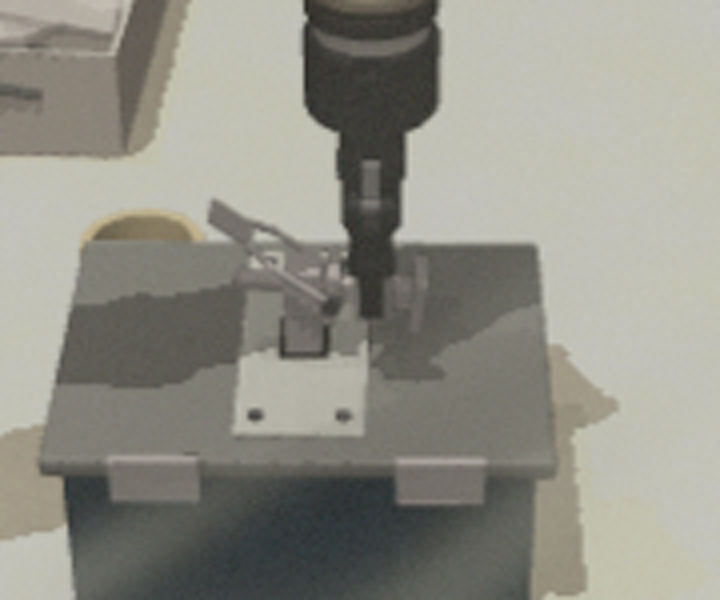

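View pics/w10.png

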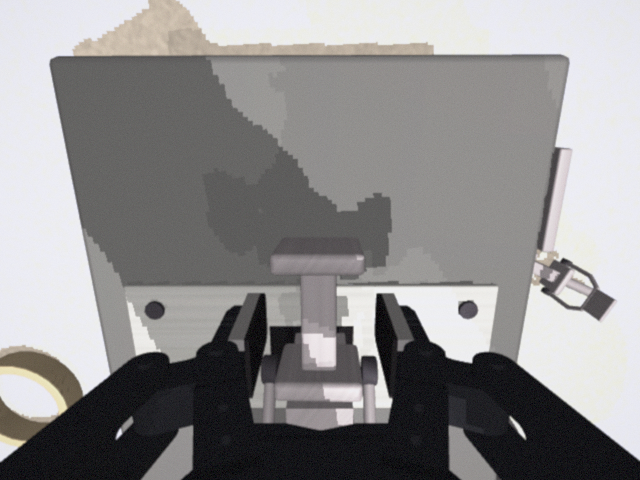

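Call:
drive_tool(motion=[[[0, 0, -0.015], [0, 0, 0], 120], [[0, 0, -0.015], [0, 0, 0], 120], [[0, 0, -0.02], [0, 0, 0], 120]])

```text
clock: 10.92
ee_pos: [0.5578, 0.0993, 0.2046]
eef_rot: [[0.994, -0.107, -0.007], [-0.107, -0.994, -0.0], [-0.006, 0.001, -1.0]]
contact_force: [-0.2, 0.0, -0.1]
grip_width: 0.0454
```

Call:
drive_tool(motion=[[[0, 0, -0.03], [0, 0, 0], 120], [[0, 0, -0.03], [0, 0, 0], 120], [[0, 0, -0.03], [0, 0, 0], 120], [[0, 0, -0.03], [0, 0, 0], 120], [[0, 0, 0], [0, 0, 0], 255]])

```text
clock: 11.33
ee_pos: [0.5584, 0.0998, 0.3334]
eef_rot: [[0.994, -0.106, -0.004], [-0.106, -0.994, 0.001], [-0.004, -0.0, -1.0]]
contact_force: [1.1, 0.6, 1.0]
grip_width: 0.0345
```

```bash
python3 -c "
from h import *
import pickle
st(11,-4.5,-1)
s=arm.read_state();m=arm.camera_model('wrist');pickle.dump((s,m),open('w11.pkl','wb'))
cv2.imwrite('pics/w11.png',arm.grab_frame('wrist')[:,:,::-1])
cv2.imwrite('pics/d11.png',arm.grab_frame('side')[:,:,::-1])
b=cv2.imread('pics/d11.png')[130:280,200:380]
cv2.imwrite('pics/c11.png',cv2.resize(b,None,fx=4,fy=4,interpolation=cv2.INTER_CUBIC))
"
```

```text
t11.33 mid [ -2.7   -4.64 176.24] tip [-45.7   -4.62 176.41] F [1.07 0.74 1.  ] M [-0.006 -0.04   0.033] turn [-0.0001  0.004  -0.0005] w 0.0345
shift for tip target [ 5.7400e+01 -1.3000e-01  1.7718e+02] mm
```

View pics/c11.png

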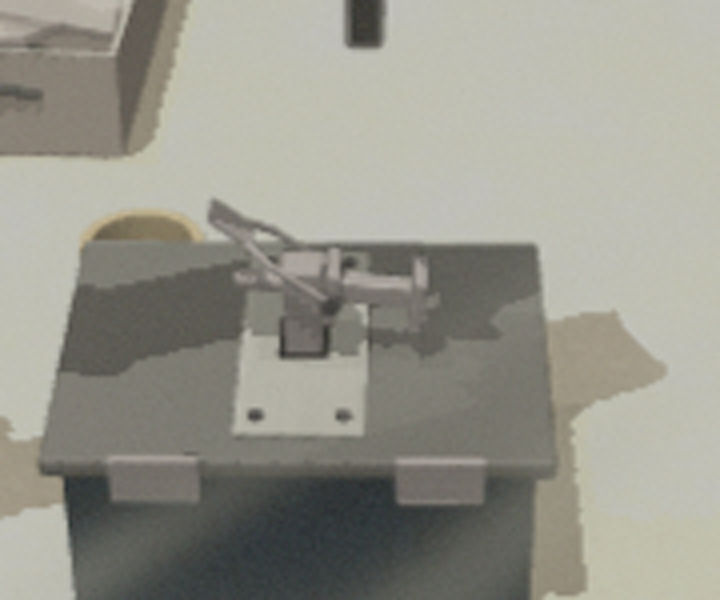

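View pics/w11.png

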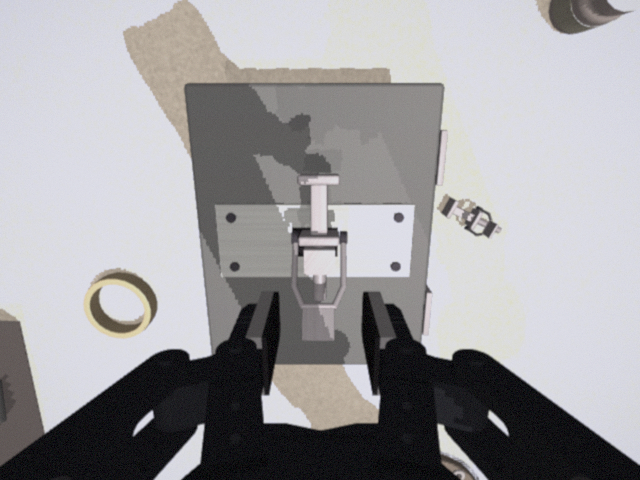

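Run:
```python
from h import *
import pickle
s,m=pickle.load(open("w11.pkl","rb")); np.set_printoptions(precision=4,suppress=True)
a=cv2.imread("pics/w11.png")[160:350,270:370]; cv2.imwrite("pics/w11c.png",cv2.resize(a,None,fx=3.1,fy=3.1,interpolation=cv2.INTER_CUBIC))
for th in np.arange(.6,1.3,.1):
    P=[C0+RC@np.array([.015-r*np.sin(th),-.0045,-.001+r*np.cos(th)]) for r in (.0587,.086)]
    print(th.round(1),proj(m,np.array(P)).round(1).tolist())
for n,X in [("shoulder top",(.015,-.0045,.016)),("rear",(.065,-.0045,.014)),("posttop",(0,-.0045,.013))]: print(n,proj(m,C0+RC@np.array(X)))
for d in [(-62,-4.5)]: print(C0+RC@np.array([d[0]/1e3,d[1]/1e3,0]))
```

```text
0.6 [[319.3, 301.6], [319.2, 335.5]]
0.7 [[319.3, 304.9], [319.2, 339.8]]
0.8 [[319.3, 307.4], [319.3, 342.7]]
0.9 [[319.3, 309.1], [319.3, 344.3]]
1.0 [[319.4, 310.0], [319.3, 344.7]]
1.1 [[319.4, 310.2], [319.4, 344.1]]
1.2 [[319.4, 309.7], [319.4, 342.4]]
shoulder top [[319.3284 247.037 ]]
rear [[319.2385 185.5535]]
posttop [[319.3674 262.8708]]
[0.4587 0.1106 0.168 ]
```

View pics/w11c.png

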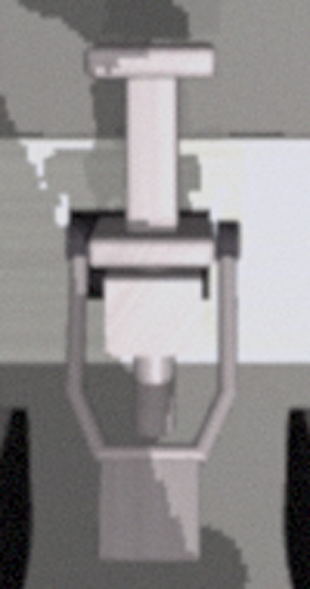

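Run:
```python
import cv2
a=cv2.imread("pics/w11.png")[165:255,285:355]; cv2.imwrite("pics/w11e.png",cv2.resize(a,None,fx=6.6,fy=6.6,interpolation=cv2.INTER_CUBIC))
from h import *
import pickle
s,m=pickle.load(open("w11.pkl","rb"))
def P(x,y,z): return proj(m,C0+RC@(np.array([x,y,z])/1e3))[0].round(1)
for d in (0,.12):
  for dx in (0,2,4):
    f=lambda a,h:(dx+11-a*np.cos(d)*1+ -h*-np.sin(d)*1, -4.5, -1+a*np.sin(d)+h*np.cos(d))
    # a: axial ahead of shoulder face (toward -X), h: up ; tail-down pitch d about shoulder-face centre +11mm mid at z -1
    g=lambda a,h:(11+dx-a*np.cos(d)+h*np.sin(d),-4.5,-1+(a-11)*np.sin(d)+h*np.cos(d))
    print(d,dx,[(n,P(*g(*q))[1]) for n,q in dict(tip=(54,0),shf=(0,17),shr=(-8,17),rff=(-50,17),rfr=(-58,17),rfb=(-58,-17)).items()])
print("post top edges",P(11,-4.5,13),P(-11,-4.5,13))
```

```text
0 0 [('tip', np.float64(301.6)), ('shf', np.float64(251.7)), ('shr', np.float64(242.4)), ('rff', np.float64(191.1)), ('rfr', np.float64(180.8)), ('rfb', np.float64(174.6))]
0 2 [('tip', np.float64(299.6)), ('shf', np.float64(249.4)), ('shr', np.float64(240.0)), ('rff', np.float64(188.6)), ('rfr', np.float64(178.2)), ('rfb', np.float64(172.2))]
0 4 [('tip', np.float64(297.6)), ('shf', np.float64(247.0)), ('shr', np.float64(237.7)), ('rff', np.float64(186.0)), ('rfr', np.float64(175.6)), ('rfb', np.float64(169.9))]
0.12 0 [('tip', np.float64(303.9)), ('shf', np.float64(248.7)), ('shr', np.float64(239.2)), ('rff', np.float64(187.3)), ('rfr', np.float64(177.1)), ('rfb', np.float64(176.1))]
0.12 2 [('tip', np.float64(301.8)), ('shf', np.float64(246.4)), ('shr', np.float64(236.8)), ('rff', np.float64(184.8)), ('rfr', np.float64(174.6)), ('rfb', np.float64(173.8))]
0.12 4 [('tip', np.float64(299.8)), ('shf', np.float64(244.1)), ('shr', np.float64(234.5)), ('rff', np.float64(182.3)), ('rfr', np.float64(172.0)), ('rfb', np.float64(171.5))]
post top edges [319.3 250.4] [319.4 275. ]
```

View pics/w11e.png

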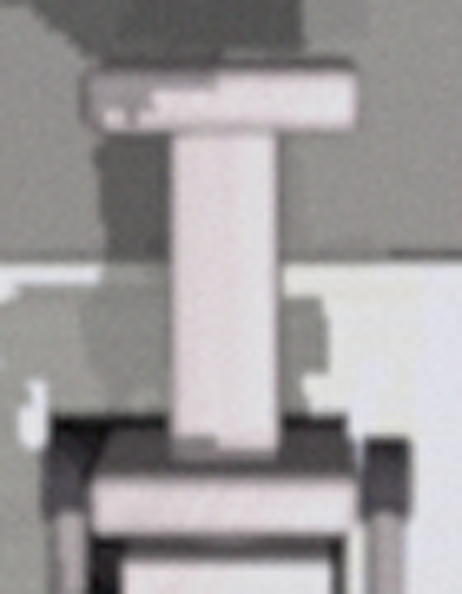

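```bash
cat >> h.py <<'E'
def tc(tx=None,ty=None,tz=None):
    s=arm.read_state();T=s["eef_rot"];q=RC.T@(s["ee_pos"]-C0)*1e3
    print("t%.2f"%s["clock"],"TCP",q.round(2),"F",(RC.T@s["contact_force"]).round(2),"M",(RC.T@s["wrist_torque"]).round(3),"turn",Ro.from_matrix(T.T@down(YAW)).as_rotvec().round(4),"w",round(s["grip_width"],4))
    if tx is not None: print("shift",(T.T@RC@(np.array([tx,ty,tz])-q)).round(2),"mm")
E
python3 -c "
from h import *
tc(-58,-4.5,75)"
```

```text
t11.43 TCP [ 36.12  -5.64 160.09] F [-0.47 -0.38 -0.62] M [-0.011  0.005 -0.019] turn [ 0.0025  0.0118 -0.0005] w 0.019
shift [-93.11  -1.32  86.19] mm
```

Call:
drive_tool(motion=[[[-0.035, 0, 0], [0.002, 0.012, 0], 255], [[-0.035, 0, 0], [0, 0, 0], 255], [[-0.022, -0.001, 0.02], [0, 0, 0], 255], [[0, 0, 0.03], [0, 0, 0], 255], [[0, 0, 0], [0, 0, 0], 255]])

```text
clock: 11.85
ee_pos: [0.4581, 0.1083, 0.2684]
eef_rot: [[0.994, -0.108, -0.013], [-0.108, -0.994, -0.003], [-0.012, 0.004, -1.0]]
contact_force: [-1.2, -0.9, -1.2]
grip_width: -0.0001
```

```bash
python3 -c "
from h import *
tc(-58,-4.5,65)"
```

```text
t11.85 TCP [-62.37  -6.85 100.37] F [-1.08 -1.   -1.2 ] M [-0.056  0.106 -0.054] turn [ 0.004   0.0124 -0.0024] w -0.0001
shift [ 4.8 -2.5 35.3] mm
```

Call:
drive_tool(motion=[[[0.004, -0.003, 0.01], [0.004, 0.012, -0.002], 255], [[0, 0, 0.012], [0, 0, 0], 255], [[0, 0, 0], [0, 0, 0], 255]])

```text
clock: 12.1
ee_pos: [0.4601, 0.11, 0.2436]
eef_rot: [[0.994, -0.105, -0.007], [-0.105, -0.994, -0.002], [-0.006, 0.002, -1.0]]
contact_force: [-0.8, -1.2, -0.6]
grip_width: -0.0001
```

```bash
python3 -c "
from h import *
tc(-58,-4.5,65)
cv2.imwrite('pics/d12.png',arm.grab_frame('side')[:,:,::-1])
b=cv2.imread('pics/d12.png')[110:260,200:380]
cv2.imwrite('pics/c12.png',cv2.resize(b,None,fx=4,fy=4,interpolation=cv2.INTER_CUBIC))
"
```

```text
t12.10 TCP [-60.55  -4.95  75.6 ] F [-0.67 -1.31 -0.62] M [-0.011 -0.095  0.035] turn [ 0.0025  0.0064 -0.0001] w -0.0001
shift [ 2.62 -0.48 10.58] mm
```

View pics/c12.png

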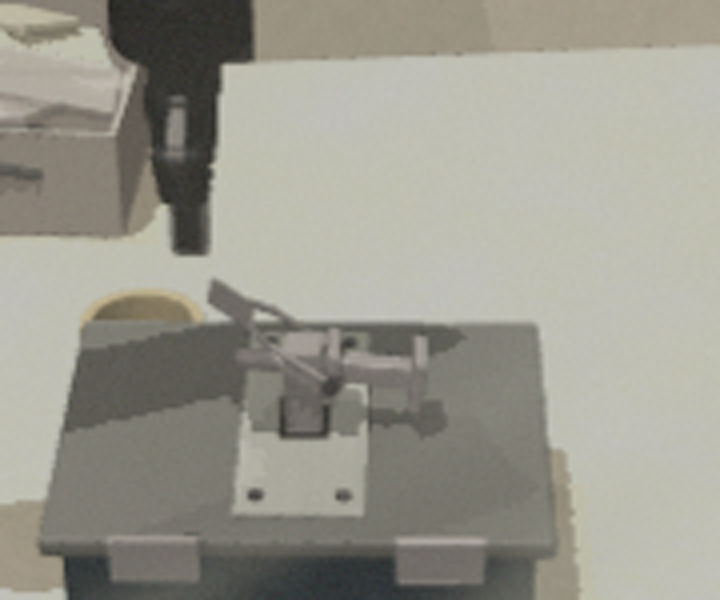

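Call:
drive_tool(motion=[[[0.01, 0, 0], [0.002, 0.006, 0], 255], [[0, 0, 0.006], [0, 0, 0], 255], [[0, 0, 0.004], [0, 0, 0], 255], [[0, 0, 0], [0, 0, 0], 255]])

```text
clock: 12.48
ee_pos: [0.4746, 0.109, 0.2364]
eef_rot: [[0.994, -0.107, 0.005], [-0.107, -0.994, 0.001], [0.005, -0.002, -1.0]]
contact_force: [0.8, 0.1, 1.3]
grip_width: 0.0002
```

```bash
python3 -c "
from h import *
tc(-50,-4.5,55)
cv2.imwrite('pics/d13.png',arm.grab_frame('side')[:,:,::-1])
b=cv2.imread('pics/d13.png')[110:260,200:380]
cv2.imwrite('pics/c13.png',cv2.resize(b,None,fx=4,fy=4,interpolation=cv2.INTER_CUBIC))
"
```

```text
t12.48 TCP [-46.03  -4.34  68.36] F [0.75 0.14 1.3 ] M [ 0.005  0.017 -0.031] turn [-0.002  -0.0049 -0.0016] w 0.0002
shift [-4.04  0.19 13.34] mm
```

View pics/c13.png

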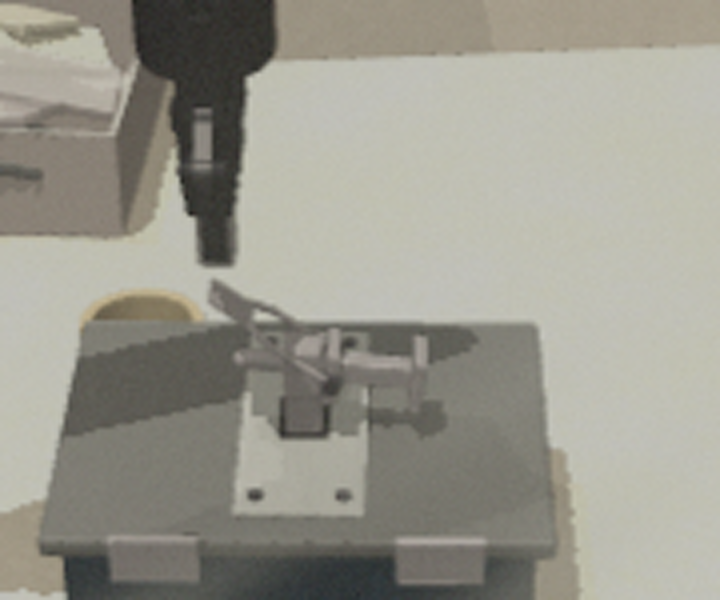

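Call:
drive_tool(motion=[[[-0.002, 0, 0.004], [-0.002, -0.004, 0], 255], [[0, 0, 0.004], [0, 0, 0], 255], [[0, 0, 0.003], [0, 0, 0], 255]])

```text
clock: 12.78
ee_pos: [0.4732, 0.1096, 0.2259]
eef_rot: [[0.994, -0.107, 0.003], [-0.107, -0.994, 0.0], [0.003, -0.001, -1.0]]
contact_force: [0.3, -0.3, -0.2]
grip_width: 0.0
```

```bash
python3 -c "
from h import *
tc(-50,-4.5,50)"
```

```text
t12.78 TCP [-47.47  -3.94  57.93] F [ 0.35 -0.23 -0.21] M [-0.024 -0.001 -0.051] turn [-0.0006 -0.0028 -0.0017] w 0.0
shift [-2.55  0.57  7.92] mm
```

Call:
drive_tool(motion=[[[-0.002, 0.0005, 0.003], [0, -0.002, 0], 255], [[-0.002, 0, 0.003], [0, 0, 0], 255], [[-0.002, 0, 0.003], [0, 0, 0], 255]])

```text
clock: 13.03
ee_pos: [0.4666, 0.1098, 0.2158]
eef_rot: [[0.994, -0.107, 0.0], [-0.107, -0.994, 0.001], [0.0, -0.001, -1.0]]
contact_force: [-0.9, -0.3, 0.1]
grip_width: -0.0001
```

```bash
python3 -c "
from h import *
tc(-55,-4.5,40)"
```

```text
t13.03 TCP [-54.01  -4.44  47.82] F [-0.83 -0.35  0.12] M [-0.034  0.043 -0.   ] turn [-0.0006 -0.0003 -0.0016] w -0.0001
shift [-0.99  0.07  7.82] mm
```

Call:
drive_tool(motion=[[[-0.001, 0, 0.003], [0, 0, 0], 255], [[-0.001, 0, 0.003], [0, 0, 0], 255], [[-0.001, 0, 0.003], [0, 0, 0], 255]])

```text
clock: 13.28
ee_pos: [0.4627, 0.1101, 0.2058]
eef_rot: [[0.994, -0.107, -0.0], [-0.107, -0.994, 0.0], [-0.0, -0.0, -1.0]]
contact_force: [0.6, -0.2, -0.1]
grip_width: -0.0003
```

```bash
python3 -c "
from h import *
tc(-58,-4.5,30)
cv2.imwrite('pics/d14.png',arm.grab_frame('side')[:,:,::-1])
b=cv2.imread('pics/d14.png')[110:260,200:380]
cv2.imwrite('pics/c14.png',cv2.resize(b,None,fx=4,fy=4,interpolation=cv2.INTER_CUBIC))
"
```

```text
t13.28 TCP [-57.99  -4.5   37.81] F [ 0.66 -0.09 -0.12] M [-0.091 -0.008 -0.033] turn [-0.0002  0.     -0.0013] w -0.0003
shift [-0.01 -0.    7.81] mm
```

View pics/c14.png

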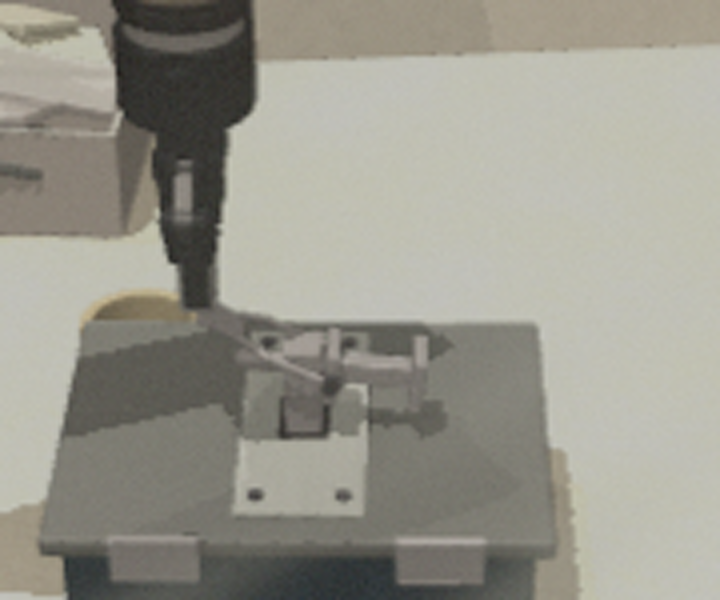

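Call:
drive_tool(motion=[[[-0.001, 0, 0.003], [0, 0, 0], 255], [[-0.001, 0, 0.003], [0, 0, 0], 255], [[-0.001, 0, 0.003], [0, 0, 0], 255]])

```text
clock: 13.58
ee_pos: [0.4593, 0.1105, 0.1958]
eef_rot: [[0.994, -0.107, -0.0], [-0.107, -0.994, 0.0], [-0.0, -0.0, -1.0]]
contact_force: [-0.1, 1.0, 0.1]
grip_width: -0.0
```

Call:
drive_tool(motion=[[[-0.001, 0, 0.003], [0, 0, 0], 255], [[0, 0, 0.003], [0, 0, 0], 255]])

```text
clock: 13.75
ee_pos: [0.458, 0.1106, 0.1891]
eef_rot: [[0.994, -0.106, -0.0], [-0.106, -0.994, 0.0], [-0.0, -0.0, -1.0]]
contact_force: [0.0, -0.5, 0.1]
grip_width: 0.0001
```

```bash
python3 -c "
from h import *
tc(-65,-4.5,15)
cv2.imwrite('pics/d15.png',arm.grab_frame('side')[:,:,::-1])
b=cv2.imread('pics/d15.png')[110:260,200:380]
cv2.imwrite('pics/c15.png',cv2.resize(b,None,fx=4,fy=4,interpolation=cv2.INTER_CUBIC))
"
```

```text
t13.75 TCP [-62.69  -4.49  21.15] F [ 0.06 -0.48  0.05] M [-0.047 -0.054 -0.036] turn [-0.0001  0.0003 -0.0011] w 0.0001
shift [-2.31  0.02  6.15] mm
```

View pics/c15.png

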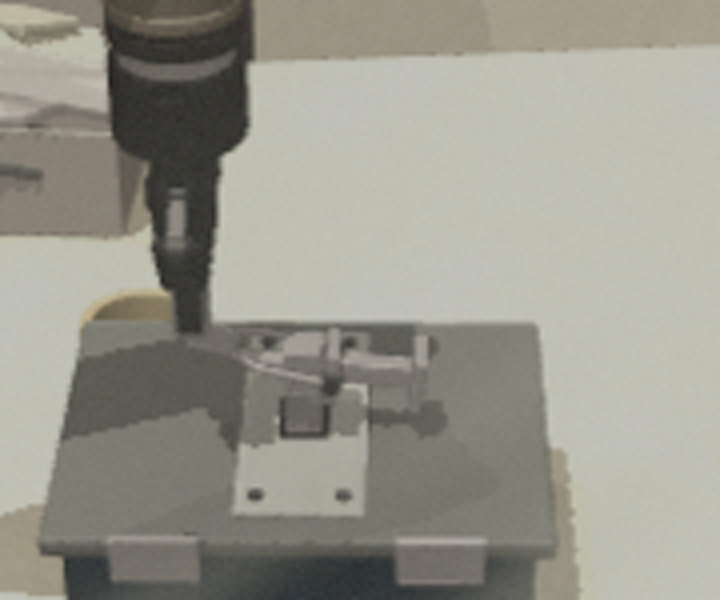

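Call:
drive_tool(motion=[[[-0.001, 0, 0.002], [0, 0, 0], 255], [[0, 0, 0.002], [0, 0, 0], 255]])

```text
clock: 13.97
ee_pos: [0.4567, 0.1106, 0.1842]
eef_rot: [[0.994, -0.107, -0.001], [-0.107, -0.994, 0.0], [-0.001, 0.0, -1.0]]
contact_force: [-0.3, -0.0, 0.5]
grip_width: -0.0003
```

```bash
python3 -c "
from h import *
tc(-65,-4.5,15)"
```

```text
t13.97 TCP [-63.95  -4.64  16.22] F [-0.31 -0.08  0.48] M [-0.011  0.035 -0.004] turn [ 0.0001  0.0012 -0.0012] w -0.0003
shift [-1.05 -0.14  1.22] mm
```

Call:
drive_tool(motion=[[[0, 0, 0.002], [0, 0, 0], 255], [[0, 0, 0.002], [0, 0, 0], 255]])

```text
clock: 14.13
ee_pos: [0.4569, 0.1107, 0.18]
eef_rot: [[0.994, -0.107, -0.001], [-0.107, -0.994, 0.0], [-0.001, -0.0, -1.0]]
contact_force: [-0.2, 0.1, 0.8]
grip_width: -0.0002
```

```bash
python3 -c "
from h import *
tc(-65,-4.5,10)"
```

```text
t14.13 TCP [-63.82  -4.55  11.99] F [-0.2   0.08  0.77] M [ 0.016  0.101 -0.037] turn [-0.0001  0.0008 -0.0012] w -0.0002
shift [-1.18 -0.04  1.99] mm
```

Call:
drive_tool(motion=[[[0, 0, 0.002], [0, 0, 0], 255], [[0, 0, 0.002], [0, 0, 0], 255]])

```text
clock: 14.3
ee_pos: [0.457, 0.1108, 0.1757]
eef_rot: [[0.994, -0.107, -0.001], [-0.107, -0.994, 0.0], [-0.001, -0.0, -1.0]]
contact_force: [-1.0, -0.7, 0.3]
grip_width: 0.0
```

```bash
python3 -c "
from h import *
tc(-65,-4.5,10)"
```

```text
t14.30 TCP [-63.71  -4.48   7.7 ] F [-0.92 -0.82  0.26] M [-0.032  0.051  0.029] turn [-0.0002  0.0007 -0.0013] w 0.0
shift [-1.29  0.02 -2.29] mm
```

Call:
drive_tool(motion=[[[0, 0, 0.002], [0, 0, 0], 255], [[0, 0, 0.002], [0, 0, 0], 255]])

```text
clock: 14.47
ee_pos: [0.457, 0.1108, 0.1714]
eef_rot: [[0.994, -0.107, -0.001], [-0.107, -0.994, 0.0], [-0.001, -0.0, -1.0]]
contact_force: [-0.3, -0.5, 0.3]
grip_width: 0.0003
```

```bash
python3 -c "
from h import *
tc(-65,-4.5,5)
cv2.imwrite('pics/d16.png',arm.grab_frame('side')[:,:,::-1])
b=cv2.imread('pics/d16.png')[110:260,200:380]
cv2.imwrite('pics/c16.png',cv2.resize(b,None,fx=4,fy=4,interpolation=cv2.INTER_CUBIC))
"
```

```text
t14.47 TCP [-63.66  -4.42   3.45] F [-0.23 -0.55  0.32] M [0.028 0.15  0.014] turn [-0.0002  0.0007 -0.0013] w 0.0003
shift [-1.34  0.08 -1.55] mm
```

View pics/c16.png

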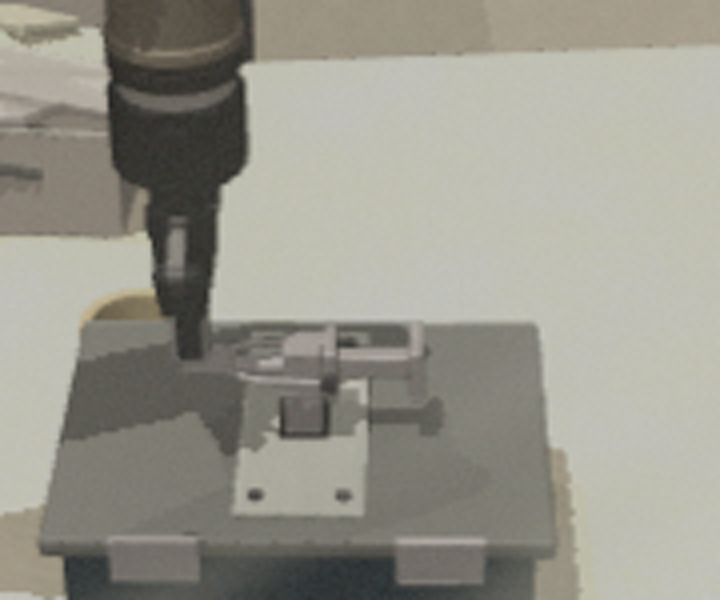

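Call:
drive_tool(motion=[[[0, 0, 0.002], [0, 0, 0], 255], [[0, 0, 0.002], [0, 0, 0], 255]])

```text
clock: 14.68
ee_pos: [0.4573, 0.1109, 0.1672]
eef_rot: [[0.994, -0.107, -0.0], [-0.107, -0.994, 0.0], [-0.0, -0.0, -1.0]]
contact_force: [0.7, 0.3, -0.1]
grip_width: -0.0002
```

```bash
python3 -c "
from h import *
tc(-65,-4.5,10)"
```

```text
t14.68 TCP [-63.43  -4.3   -0.78] F [ 0.66  0.32 -0.12] M [-0.003 -0.002 -0.013] turn [-0.0004  0.0002 -0.0013] w -0.0002
shift [ -1.57   0.2  -10.78] mm
```

Call:
drive_tool(motion=[[[0, 0, 0.001], [0, 0, 0], 255], [[0, 0, 0.001], [0, 0, 0], 255]])

```text
clock: 14.85
ee_pos: [0.4573, 0.1108, 0.1647]
eef_rot: [[0.994, -0.107, -0.0], [-0.107, -0.994, 0.0], [-0.0, -0.0, -1.0]]
contact_force: [0.3, 0.1, -0.9]
grip_width: 0.0001
```

```bash
python3 -c "
from h import *
tc(-65,-4.5,5)"
```

```text
t14.85 TCP [-63.42  -4.38  -3.28] F [ 0.26  0.09 -0.87] M [ 0.029 -0.012 -0.007] turn [-0.0004  0.0001 -0.0013] w 0.0001
shift [-1.58  0.11 -8.28] mm
```

Call:
drive_tool(motion=[[[0, 0, 0.001], [0, 0, 0], 255], [[0, 0, 0.001], [0, 0, 0], 255]])

```text
clock: 15.02
ee_pos: [0.4572, 0.1108, 0.1623]
eef_rot: [[0.994, -0.107, -0.0], [-0.107, -0.994, 0.0], [-0.0, -0.0, -1.0]]
contact_force: [-0.7, -0.6, 0.1]
grip_width: -0.0003
```

```bash
python3 -c "
from h import *
tc(-65,-4.5,5)"
```

```text
t15.02 TCP [-63.47  -4.46  -5.72] F [-0.6  -0.65  0.11] M [ 0.03  -0.013  0.018] turn [-0.0003  0.0003 -0.0013] w -0.0003
shift [ -1.53   0.04 -10.72] mm
```

No force now; look at what the ring and pin are doing.

```bash
python3 -c "
from h import *
cv2.imwrite('pics/d17.png',arm.grab_frame('side')[:,:,::-1])
b=cv2.imread('pics/d17.png')[170:260,220:340]
cv2.imwrite('pics/c17.png',cv2.resize(b,None,fx=6,fy=6,interpolation=cv2.INTER_CUBIC))
cv2.imwrite('pics/w17.png',arm.grab_frame('wrist')[:,:,::-1])
"
```

```text
(no output)
```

View pics/c17.png

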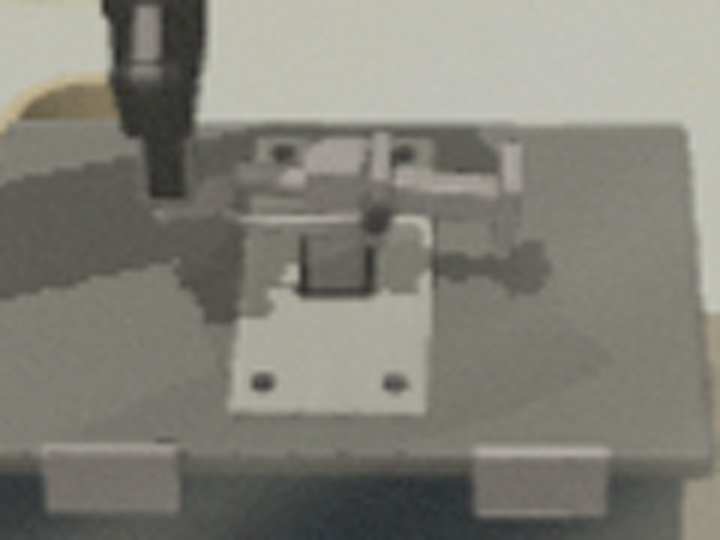

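View pics/w17.png

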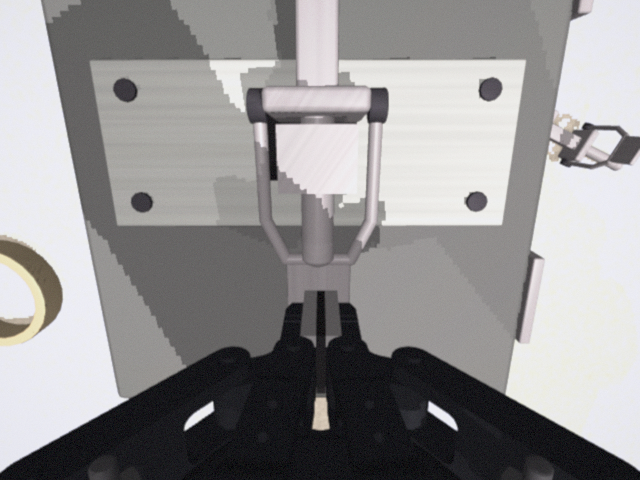

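Call:
drive_tool(motion=[[[0, 0, 0.002], [0, 0, 0], 255], [[0, 0, 0.002], [0, 0, 0], 255]])

```text
clock: 15.28
ee_pos: [0.4574, 0.1108, 0.1584]
eef_rot: [[0.994, -0.107, 0.0], [-0.107, -0.994, 0.0], [0.0, -0.0, -1.0]]
contact_force: [-0.6, 0.6, 1.2]
grip_width: 0.0003
```

```bash
python3 -c "
from h import *
tc(-65,-4.5,10)"
```

```text
t15.28 TCP [-63.26  -4.36  -9.59] F [-0.65  0.56  1.21] M [-0.04   0.063 -0.018] turn [-0.0005 -0.0003 -0.0013] w 0.0003
shift [ -1.73   0.14 -19.59] mm
```

Call:
drive_tool(motion=[[[0, 0, 0.002], [0, 0, 0], 255], [[0, 0, 0.002], [0, 0, 0], 255]])

```text
clock: 15.45
ee_pos: [0.4576, 0.1109, 0.1542]
eef_rot: [[0.994, -0.107, 0.001], [-0.107, -0.994, 0.001], [0.001, -0.001, -1.0]]
contact_force: [-0.0, 0.2, 1.6]
grip_width: -0.0001
```

```bash
python3 -c "
from h import *
tc(-65,-4.5,10)
cv2.imwrite('pics/d18.png',arm.grab_frame('side')[:,:,::-1])
b=cv2.imread('pics/d18.png')[170:260,220:340]
cv2.imwrite('pics/c18.png',cv2.resize(b,None,fx=6,fy=6,interpolation=cv2.INTER_CUBIC))
"
```

```text
t15.45 TCP [-63.07  -4.25 -13.8 ] F [-0.04  0.21  1.56] M [ 0.013  0.024 -0.009] turn [-0.0007 -0.0008 -0.0013] w -0.0001
shift [ -1.91   0.24 -23.8 ] mm
```

View pics/c18.png

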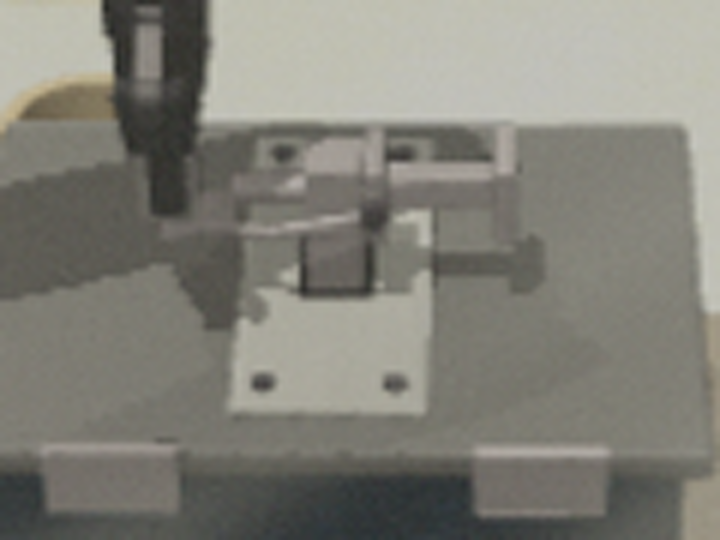

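Call:
drive_tool(motion=[[[0, 0, -0.01], [0, 0, 0], 255], [[0, 0, -0.02], [0, 0, 0], 255], [[-0.01, 0, -0.03], [0, 0, 0], 255], [[-0.01, 0, -0.03], [0, 0, 0], 255], [[0, 0, 0], [0, 0, 0], 255]])

```text
clock: 15.92
ee_pos: [0.4354, 0.1127, 0.2474]
eef_rot: [[0.994, -0.106, -0.006], [-0.106, -0.994, 0.0], [-0.006, 0.0, -1.0]]
contact_force: [1.4, 0.7, 0.2]
grip_width: 0.0001
```

```bash
python3 -c "
from h import *
import pickle
tc()
s=arm.read_state();m=arm.camera_model('wrist');pickle.dump((s,m),open('w19.pkl','wb'))
cv2.imwrite('pics/w19.png',arm.grab_frame('wrist')[:,:,::-1])
cv2.imwrite('pics/d19.png',arm.grab_frame('side')[:,:,::-1])
b=cv2.imread('pics/d19.png')[170:260,220:340]
cv2.imwrite('pics/c19.png',cv2.resize(b,None,fx=6,fy=6,interpolation=cv2.INTER_CUBIC))
"
```

```text
t15.92 TCP [-85.34  -4.77  79.42] F [1.28 0.82 0.17] M [ 0.077 -0.005  0.002] turn [ 0.0004  0.006  -0.0009] w 0.0001
```

View pics/c19.png

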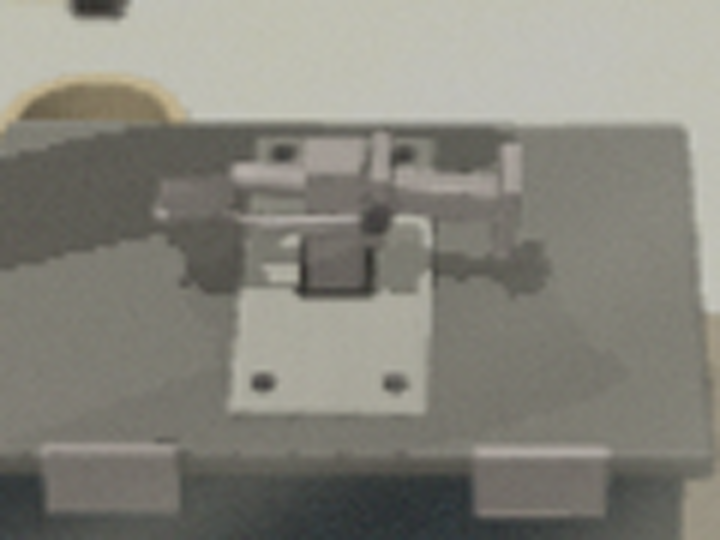

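View pics/w19.png

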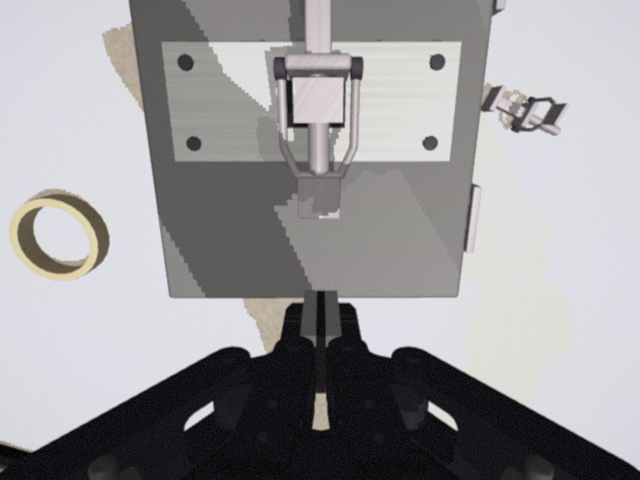

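Run:
```python
from h import *
import pickle
s,m=pickle.load(open("w19.pkl","rb")); D=arm.camera_model("side")
a=cv2.imread("pics/w19.png")[40:230,250:390]; cv2.imwrite("pics/w19c.png",cv2.resize(a,None,fx=3.1,fy=3.1,interpolation=cv2.INTER_CUBIC))
def W(p): return C0+RC@(np.array(p)/1e3)
for d in (.06,.09,.12):
  dx=17*np.tan(d)
  def g(a,h,y=0): return W((11+dx-a*np.cos(d)+h*np.sin(d),-4.5+y,-1+(a-11)*np.sin(d)+h*np.cos(d)))
  for th in (1.5,1.6,1.7,1.74):
    f=lambda r,y:g(-4+r*np.sin(th),r*np.cos(th),y)
    pts=np.array([f(86,-13),f(86,13),f(58.7,0),g(-4,0,-20.5),g(54,6),g(-58,17,-17)])
    print(d,th,"side",((proj(D,pts)-[220,170])*6).round().astype(int).tolist(),"wr", ((proj(m,pts[:3])-[250,40])*3.1).round().astype(int).tolist())
```

```text
0.06 1.5 side [[145, 178], [151, 141], [219, 167], [368, 214], [220, 163], [511, 181]] wr [[282, 580], [143, 580], [212, 433]]
0.06 1.6 side [[145, 196], [150, 159], [218, 180], [368, 214], [220, 163], [511, 181]] wr [[279, 571], [146, 571], [213, 431]]
0.06 1.7 side [[146, 215], [152, 178], [219, 193], [368, 214], [220, 163], [511, 181]] wr [[277, 559], [149, 559], [213, 425]]
0.06 1.74 side [[148, 222], [153, 185], [220, 198], [368, 214], [220, 163], [511, 181]] wr [[277, 553], [150, 553], [213, 423]]
0.09 1.5 side [[147, 173], [153, 136], [220, 165], [369, 215], [222, 161], [513, 185]] wr [[282, 578], [143, 579], [212, 430]]
0.09 1.6 side [[146, 192], [151, 155], [219, 177], [369, 215], [222, 161], [513, 185]] wr [[280, 571], [146, 571], [213, 429]]
0.09 1.7 side [[147, 210], [152, 173], [220, 190], [369, 215], [222, 161], [513, 185]] wr [[278, 560], [148, 560], [213, 424]]
0.09 1.74 side [[148, 218], [153, 181], [220, 195], [369, 215], [222, 161], [513, 185]] wr [[277, 555], [149, 555], [213, 422]]
0.12 1.5 side [[150, 168], [155, 132], [222, 162], [370, 216], [224, 158], [515, 190]] wr [[283, 577], [142, 577], [212, 427]]
0.12 1.6 side [[148, 187], [153, 150], [221, 174], [370, 216], [224, 158], [515, 190]] wr [[281, 571], [145, 571], [212, 426]]
0.12 1.7 side [[148, 206], [153, 169], [221, 187], [370, 216], [224, 158], [515, 190]] wr [[278, 561], [147, 561], [213, 423]]
0.12 1.74 side [[149, 213], [154, 176], [221, 192], [370, 216], [224, 158], [515, 190]] wr [[278, 556], [148, 556], [213, 421]]
```

View pics/w19c.png

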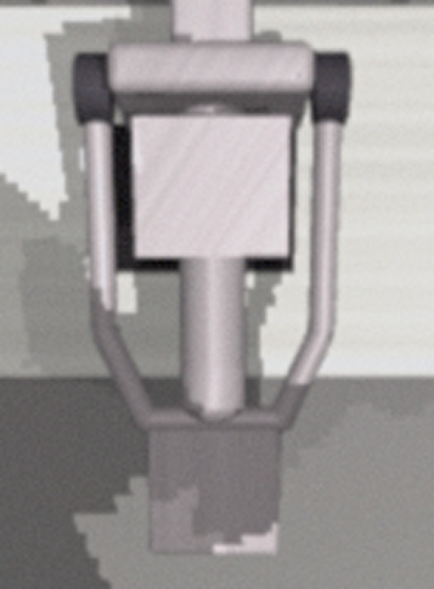

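```bash
python3 - <<'E'
from h import *
import pickle
s,m=pickle.load(open("w19.pkl","rb"))
def W(p): return C0+RC@(np.array(p)/1e3)
c=lambda P:((proj(m,np.array(P))-[250,40])*3.1)[:,1].round(0).tolist()
print("post edges",c([W((11,-4.5,13)),W((-11,-4.5,13))]))
for d in (.06,.09,.12):
 for dx in (1,2,3):
  def g(a,h,y=0): return W((11+dx-a*np.cos(d)+h*np.sin(d),-4.5+y,-1+(a-11)*np.sin(d)+h*np.cos(d)))
  print(d,dx,"shr,shf,shfmid(h=10),tip",c([g(-8,17),g(0,17),g(0,10),g(54,0)]))
E
python3 -c "
import cv2
a=cv2.imread('pics/w19.png')[50:85,270:370]; cv2.imwrite('pics/w19e.png',cv2.resize(a,None,fx=7,fy=7,interpolation=cv2.INTER_CUBIC))"
```

```text
post edges [116.0, 256.0]
0.06 1 shr,shf,shfmid(h=10),tip [47.0, 101.0, 108.0, 428.0]
0.06 2 shr,shf,shfmid(h=10),tip [40.0, 94.0, 102.0, 423.0]
0.06 3 shr,shf,shfmid(h=10),tip [33.0, 87.0, 95.0, 417.0]
0.09 1 shr,shf,shfmid(h=10),tip [44.0, 98.0, 107.0, 428.0]
0.09 2 shr,shf,shfmid(h=10),tip [37.0, 91.0, 100.0, 423.0]
0.09 3 shr,shf,shfmid(h=10),tip [30.0, 84.0, 94.0, 418.0]
0.12 1 shr,shf,shfmid(h=10),tip [41.0, 94.0, 105.0, 429.0]
0.12 2 shr,shf,shfmid(h=10),tip [35.0, 88.0, 98.0, 423.0]
0.12 3 shr,shf,shfmid(h=10),tip [28.0, 81.0, 92.0, 418.0]
```

View pics/w19e.png

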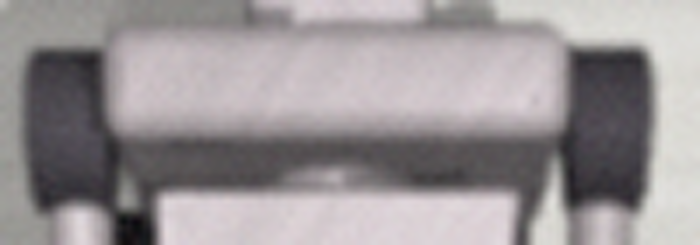

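```bash
python3 -c "
from h import *
tc(100,-4.5,79)"
```

```text
t16.02 TCP [-86.32  -6.09  75.45] F [-0.31  0.46 -0.72] M [-0.031 -0.027 -0.01 ] turn [ 0.0025  0.011  -0.0014] w -0.0004
shift [186.26  -1.84  -5.6 ] mm
```

Call:
drive_tool(motion=[[[0.04, 0, 0], [0, 0.006, 0], 255], [[0.04, 0, 0], [0, 0, 0], 255], [[0.04, 0, 0], [0, 0, 0], 255], [[0.04, 0, 0], [0, 0, 0], 255], [[0.02, 0, 0], [0, 0, 0], 255]])

```text
clock: 16.43
ee_pos: [0.6114, 0.0907, 0.2356]
eef_rot: [[0.995, -0.102, -0.016], [-0.102, -0.995, -0.009], [-0.015, 0.01, -1.0]]
contact_force: [0.6, -0.6, -0.2]
grip_width: 0.0
```

```bash
python3 -c "
from h import *
tc(100,-4.5,30)"
```

```text
t16.43 TCP [91.96 -8.13 67.6 ] F [ 0.62 -0.53 -0.24] M [ 0.011 -0.025  0.048] turn [0.0103 0.0151 0.0031] w 0.0
shift [ 8.62 -3.99 37.44] mm
```

Call:
drive_tool(motion=[[[0.01, -0.004, 0], [0.01, 0.015, 0.003], 255], [[0, 0, 0.015], [0, 0, 0], 255], [[0, 0, 0.015], [0, 0, 0], 255], [[0, 0, 0], [0, 0, 0], 255]])

```text
clock: 16.77
ee_pos: [0.6249, 0.0922, 0.1978]
eef_rot: [[0.994, -0.11, -0.005], [-0.11, -0.994, 0.001], [-0.006, -0.001, -1.0]]
contact_force: [-0.9, 0.3, -1.5]
grip_width: 0.0002
```

```bash
python3 -c "
from h import *
tc(95,-4.5,-12)"
```

```text
t16.77 TCP [105.25  -5.25  29.76] F [-0.97  0.24 -1.51] M [0.022 0.062 0.002] turn [-0.0007  0.0055 -0.0044] w 0.0002
shift [-10.02  -0.68  41.82] mm
```

Call:
drive_tool(motion=[[[-0.003, -0.001, 0.01], [0, 0.005, -0.004], 255], [[-0.002, 0, 0.012], [0, 0, 0], 255], [[0, 0, 0.012], [0, 0, 0], 255], [[0, 0, 0], [0, 0, 0], 255]])

```text
clock: 17.1
ee_pos: [0.6163, 0.0945, 0.1611]
eef_rot: [[0.995, -0.104, -0.005], [-0.104, -0.995, 0.001], [-0.005, -0.0, -1.0]]
contact_force: [-0.5, -0.3, -0.3]
grip_width: -0.0001
```

```bash
python3 -c "
from h import *
tc(88,-4.5,-12)
cv2.imwrite('pics/d20.png',arm.grab_frame('side')[:,:,::-1])
b=cv2.imread('pics/d20.png')[140:260,220:380]
cv2.imwrite('pics/c20.png',cv2.resize(b,None,fx=5,fy=5,interpolation=cv2.INTER_CUBIC))
"
```

```text
t17.10 TCP [96.42 -3.83 -6.86] F [-0.46 -0.35 -0.27] M [ 0.022  0.055 -0.033] turn [-0.0002  0.0048  0.0011] w -0.0001
shift [-8.39  0.66  5.18] mm
```

View pics/c20.png

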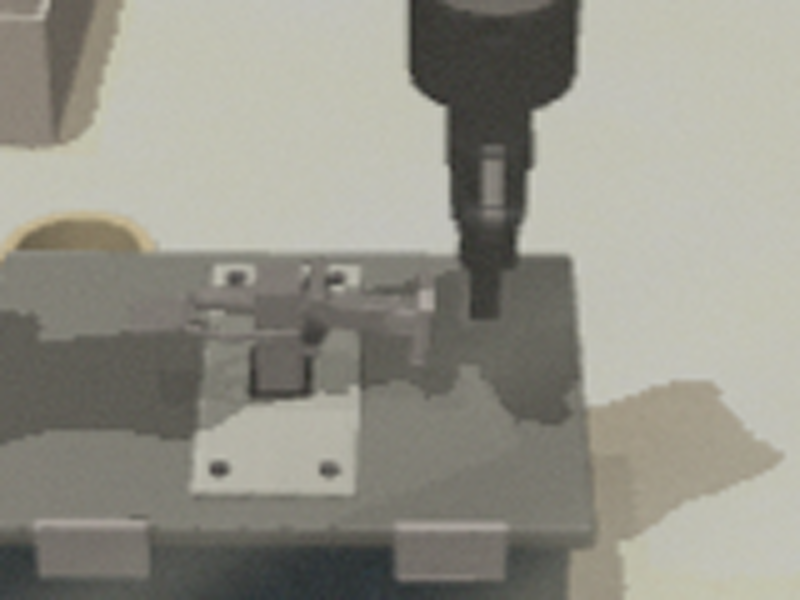

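Call:
drive_tool(motion=[[[-0.003, 0.0006, 0.001], [0, 0.005, 0], 255], [[-0.003, 0, 0], [0, 0, 0], 255], [[-0.002, 0, 0], [0, 0, 0], 255]])

```text
clock: 17.4
ee_pos: [0.6095, 0.0954, 0.1632]
eef_rot: [[0.995, -0.104, 0.005], [-0.104, -0.995, 0.001], [0.005, -0.002, -1.0]]
contact_force: [0.0, 0.3, -0.2]
grip_width: -0.0001
```

```bash
python3 -c "
from h import *
tc(88,-4.5,-8)"
```

```text
t17.40 TCP [89.55 -3.72 -4.83] F [-0.02  0.28 -0.18] M [-0.055  0.002 -0.036] turn [-0.0016 -0.0051  0.0011] w -0.0001
shift [-1.57  0.78  3.16] mm
```

Call:
drive_tool(motion=[[[-0.002, 0, 0], [0, 0, 0], 255], [[-0.001, 0, 0], [0, 0, 0], 255]])

```text
clock: 17.57
ee_pos: [0.6064, 0.096, 0.1646]
eef_rot: [[0.995, -0.104, 0.007], [-0.104, -0.995, 0.001], [0.007, -0.002, -1.0]]
contact_force: [-0.3, 0.9, -0.2]
grip_width: 0.0001
```

```bash
python3 -c "
from h import *
tc(88,-4.5,-8)"
```

```text
t17.57 TCP [86.48 -3.4  -3.41] F [-0.4   0.88 -0.23] M [-0.031 -0.037  0.004] turn [-0.0022 -0.0071  0.0012] w 0.0001
shift [1.49 1.12 4.6 ] mm
```

Call:
drive_tool(motion=[[[-0.002, 0.001, 0.004], [-0.001, -0.006, 0], 255], [[-0.001, 0, 0.001], [0, 0, 0], 255]])

```text
clock: 17.73
ee_pos: [0.6039, 0.0954, 0.1605]
eef_rot: [[0.995, -0.104, 0.004], [-0.104, -0.995, 0.001], [0.003, -0.002, -1.0]]
contact_force: [0.4, -0.8, -0.6]
grip_width: -0.0002
```

```bash
python3 -c "
from h import *
tc(82,-4.5,-8)"
```

```text
t17.73 TCP [83.99 -4.27 -7.48] F [ 0.5  -0.77 -0.58] M [-0.062 -0.23  -0.022] turn [-0.0016 -0.0034  0.0013] w -0.0002
shift [-1.99  0.23  0.51] mm
```

Call:
drive_tool(motion=[[[-0.001, 0, 0], [0, 0, 0], 255], [[-0.001, 0, 0], [0, 0, 0], 255]])

```text
clock: 17.9
ee_pos: [0.6035, 0.0953, 0.1609]
eef_rot: [[0.994, -0.105, 0.008], [-0.105, -0.995, 0.001], [0.007, -0.002, -1.0]]
contact_force: [1.7, -0.2, -0.1]
grip_width: 0.0002
```

```bash
python3 -c "
from h import *
tc(80,-4.5,-8)"
```

```text
t17.90 TCP [83.67 -4.38 -7.07] F [ 1.67 -0.01 -0.09] M [-0.048 -0.412  0.037] turn [-0.0022 -0.0073  0.0009] w 0.0002
shift [-3.68  0.12  0.91] mm
```

Call:
drive_tool(motion=[[[-0.002, 0, 0], [0, 0, 0], 255], [[-0.002, 0, 0], [0, 0, 0], 255]])

```text
clock: 18.07
ee_pos: [0.6028, 0.0954, 0.1622]
eef_rot: [[0.994, -0.105, 0.015], [-0.105, -0.994, 0.002], [0.015, -0.004, -1.0]]
contact_force: [4.7, -0.3, 1.1]
grip_width: 0.0002
```

```bash
python3 -c "
from h import *
tc(80,-4.5,-8)
cv2.imwrite('pics/d21.png',arm.grab_frame('side')[:,:,::-1])
b=cv2.imread('pics/d21.png')[140:260,220:380]
cv2.imwrite('pics/c21.png',cv2.resize(b,None,fx=5,fy=5,interpolation=cv2.INTER_CUBIC))
"
```

```text
t18.07 TCP [82.92 -4.4  -5.8 ] F [4.71 0.24 1.12] M [-0.013 -0.978 -0.035] turn [-0.0036 -0.0147  0.    ] w 0.0002
shift [-2.96  0.11  2.15] mm
```

View pics/c21.png

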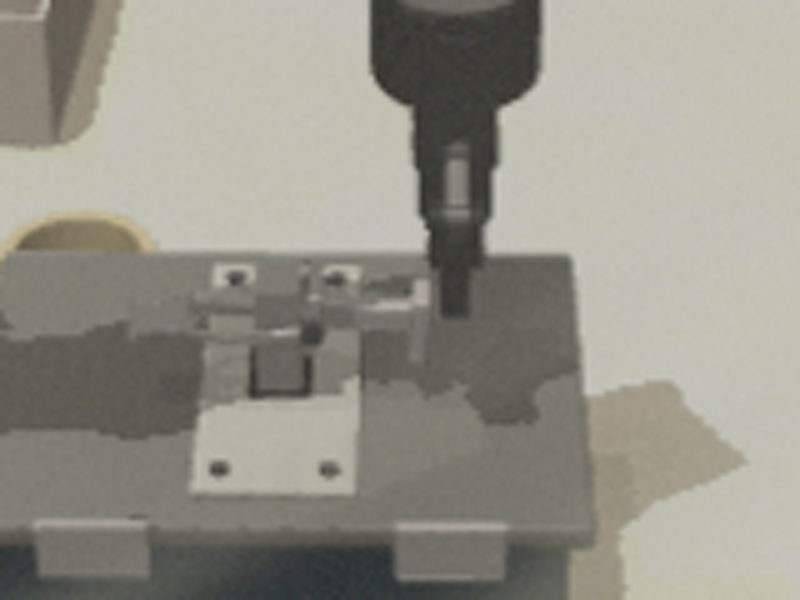

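Call:
drive_tool(motion=[[[0.003, 0, 0], [0, -0.01, 0], 255], [[0.006, 0, 0], [0, 0, 0], 255], [[0.01, 0, 0], [0, 0, 0], 255], [[0.005, 0, -0.02], [0, 0, 0], 255], [[0, 0, -0.03], [0, 0, 0], 255]])

```text
clock: 18.53
ee_pos: [0.6201, 0.0918, 0.2047]
eef_rot: [[0.994, -0.104, -0.021], [-0.104, -0.995, 0.0], [-0.021, 0.002, -1.0]]
contact_force: [0.7, 0.7, 1.1]
grip_width: 0.0002
```

Call:
drive_tool(motion=[[[0, 0, -0.04], [0, 0, 0], 255], [[0, 0, -0.04], [0, 0, 0], 255], [[-0.04, 0, -0.01], [0, 0, 0], 255], [[-0.04, 0, 0], [0, 0, 0], 255], [[-0.04, 0, 0], [0, 0, 0], 255]])

```text
clock: 18.95
ee_pos: [0.51, 0.1036, 0.3027]
eef_rot: [[0.994, -0.11, -0.021], [-0.11, -0.994, 0.005], [-0.022, -0.003, -1.0]]
contact_force: [0.1, 0.2, 0.7]
grip_width: 0.0004
```

Call:
drive_tool(motion=[[[-0.03, 0, 0], [0, 0, 0], 255], [[0, 0, 0], [0, 0, 0], 255], [[0, 0, 0], [0, 0, 0], 255]])

```text
clock: 19.2
ee_pos: [0.4723, 0.1089, 0.3042]
eef_rot: [[0.994, -0.106, -0.027], [-0.105, -0.994, 0.004], [-0.027, -0.001, -1.0]]
contact_force: [1.3, 0.3, -0.3]
grip_width: 0.0003
```

```bash
python3 -c "
from h import *
import pickle
tc()
s=arm.read_state();m=arm.camera_model('wrist');pickle.dump((s,m),open('w22.pkl','wb'))
cv2.imwrite('pics/w22.png',arm.grab_frame('wrist')[:,:,::-1])
cv2.imwrite('pics/d22.png',arm.grab_frame('side')[:,:,::-1])
b=cv2.imread('pics/d22.png')[170:260,220:340]
cv2.imwrite('pics/c22.png',cv2.resize(b,None,fx=6,fy=6,interpolation=cv2.INTER_CUBIC))
"
```

```text
t19.20 TCP [-48.25  -4.71 136.2 ] F [ 1.24  0.46 -0.27] M [ 0.026 -0.054 -0.043] turn [-0.001   0.0273 -0.0002] w 0.0003
```

View pics/c22.png

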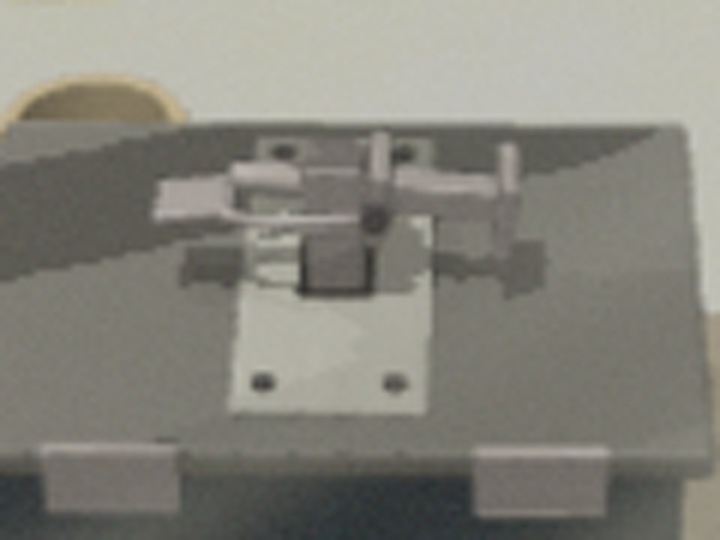

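View pics/w22.png

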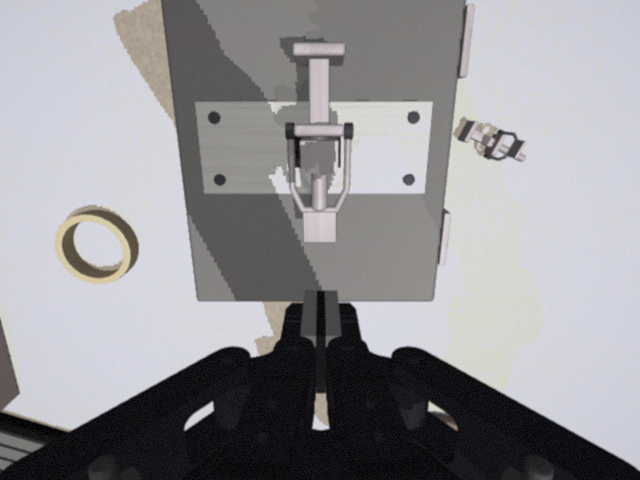

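```bash
python3 -c "
from rig import arm
print(arm.finish_job())"
```

```text
the job is handed in; nothing more can be done
None
```

The linchpin is through the post's cross hole with its ring snapped over the end. I let go, moved the arm clear and handed the job in at about 19 s; no verdict came back.

- **Insertion:** The post's hole sat about 4.5 mm to the −y side of its drawn place. The wrist picture showed the post at that offset, so the pin went in on the first try. It slid in with about 1 N or less along the hole, and the shoulder met the post at about 3 N.
- **Ring:** I pushed the tab down with the closed fingers. The force reading stayed under 2 N throughout, and the ring went past the pin's nose.
- **Nudge:** I then pushed the rear flange with about 5 N to make sure the pin was home. It hardly moved, so it was already against the post.
- **Last checks:**
  - The wrist and side pictures taken before the nudge put the ring at about 1.70 to 1.74 rad. The last side picture shows it still below the pin's tip.
  - Once released, the pin rests slightly tail-down by about 0.1 rad.
  - The jar, carton, tape and look-alike pin were not touched.
- **Uncertain:** After release the pin sits about 1 to 2.5 mm back from full depth, against a 3 mm limit. The individual picture measurements disagreed by about 1 mm, and I did not re-measure after the nudge. Before release it measured 0.8 mm with the shoulder in contact, which is probably calibration error.

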